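Wind up the bench lift with its crank

ROBOT

A 6-joint arm with a two-finger parallel gripper is mounted at the origin on the work surface; the furniture and walls round the work are solid. World frame = base frame: x ahead of the robot, y to its left, z up, the work surface at z = 0. Lengths are in mm, angles in rad, forces in N, time in s.
With the tool pointing down it reaches from about 275 to 1000 mm from the base axis. Payload 8.4 kg.
Tool frame: the origin (TCP) lies at the centre of the arm's flange, where the gripper is bolted on; the fingertips stand r.tip_extent ahead of it and the grasp point (between the pads) lies 155 mm ahead of it (r.tip_extent is the distance from the TCP to the fingertips, in mm); z points along the fingers, y is the direction in which the jaws open and shut (so a half turn about z gives the same grasp; the last joint's range is limited). The gripper opens to 85 mm and grips with 20 to 120 N. Pads are 22 mm wide; open, the fingers measure 114 mm over their backs; the gripper's body (76 mm by 85 mm) begins 54 mm behind the grasp point. The pads swing forward as they close: fully open they stand 13 mm farther back than shut.
Start: joints at [1.234, 0.353, 1.633, -0, 1.155, -0.002], TCP at [205.362, 590.302, 404.681] pointing down, gripper open.
Joint ranges: [-2.63, 2.63], [-0.92, 2.1], [0.06, 2.66], [-1.3, 4.44], [0, 2.69], [-3.02, 3.02]. Speed limits (rad/s): [2.22, 2.22, 2.79, 3.14, 3.14, 3.14].

INTERFACE

Orientations are given as [roll, pitch, yaw] about the fixed x, y, z axes, in that order (R = Rz(yaw) Ry(pitch) Rx(roll)).
In Python, from rig import sense, grab_frame, job, r gives the robot as it stands. The module is installed in compiled form; this text tells all that it offers.
- The arm moves only by the shell command python3 -m creep 'ROWS' [FORCE]. ROWS is JSON, a list of rows, each a list of 7 numbers: the turn, a rotation vector about the tool's x, y, z in rad, then the shift along the tool's x, y, z in mm, then the closure, from 0 (fully open) to 1 (shut). In form: [[wx, wy, wz, dx, dy, dz, fingers], ...]. A call has 1 to 10 rows; each row shifts and turns the pose as measured when the row begins, along the tool's axes as they then stand; what a row does not reach is not made up. A row lasts 1/12 s, in which the tool goes at most 41.7 mm and 7.16 degrees, less where a joint would pass 70% of its speed; a pose out of reach is approached as far as the arm can. A call with a gripper value outside its range is refused whole. The fingers move at their own pace and stop on an object; FORCE is the grip in N (left out, the last holds). Time passes only in rows, so rows that do not move let the fingers close. It gives the time, the measured TCP pose, the force and the opening at its end, in the units of the state.
- sense(): the state, without advancing time (a new reading comes with each control period).
- grab_frame(name): name is "side" or "top" or "wrist"; returns a dict with "color" (480x640x3 uint8, red, green, blue), "mtx" (3x3 intrinsics, pixels), "T" (4x4, takes a point from camera to world coordinates). Camera axes: x right, y down, z forward; pixel columns grow to the right and rows downward; lengths in mm; the calibration is good to about 2 mm. The wrist camera is an equidistant fisheye: a pixel r from the principal point sees the ray r / f radians off the axis. A picture is of the moment at which its call begins. There is no depth.
- job.sign_off(): hands the job in, once; it reports no verdict.
The state is a dict: "clock": time; "qpos": joint angles; "qvel": joint speeds; "joint_efforts": joint torques, N m; "eef_pos": TCP position; "tcp_rot": TCP orientation; "contact_force": force on the tool from outside, world axes, zero at the start; "wrist_torque": the same for the moment, N m; "opening": opening from 0.0 (shut) to 1.0 (fully open).
Only numpy, scipy, OpenCV 4.12 (cv2) and the standard library are available. Lean on these libraries where they do the work, as an engineer would, in place of code of your own. Each camera call takes 0.05 s, during which the arm holds its last target.

TASK

Fit the crank with the red grip fully down onto the square shaft of the bench lift and wind it clockwise (seen from above) through full turns until the platform's red pointer stands within the green band of the scale. Then let go and leave the crank on the shaft; leave the crank with the blue grip, whose socket is too small, where it lies.

Things in the scene. Friction and masses are not known exactly. Their poses are not given: they have to be found in the camera images.
- red_crank: Loose crank, 0.18 kg, lying flat: steel hub 40x40x24 mm with a 19 mm square through socket, sides along x and y; arm 20 mm wide, 11 thick, flush below, along +x; upright round red grip, diameter 24, 14 to 64 mm above the underside, its axis 55 mm from the socket's. The grip spins on its pin (friction 0.015 N m), so a hand need not turn. Origin: socket centre at the underside; x to the grip, z up.
- drive_seat (a point): Centre of the flat collar top round the lift's upright square shaft, 85 mm up; x, y along the shaft's sides, turning with it, z up. Shaft 16x16 mm for 24 mm above this, then a 12 mm taper to 6x6. Fitted crank: its origin here, any of 4 headings, 1.5 mm play. Shaft left of the lift's middle; all within 0.2 m is under 125 mm high. Friction 0.1 N m; stays where left. The lift is fixed to the table.
- platform (a joint): Height (m) of the lift's platform over its lowest position, shown by a red pointer on a white scale, lines every 10 mm, right end of the lift. Clockwise shaft turning (from above) raises it 20 mm a turn. Starts between 0 and 0.008; green band 0.032 to 0.048; stops at 0 and 0.060.
- blue_crank: The wrong crank, to be left alone: like the red one, but a blue grip and a 28 mm hub with a 10 mm square socket, too small for the shaft. Loose, lying flat. Origin: socket centre at the underside; x to its grip (55 mm away), z up.

How it is judged (in metres and radians):
On the way:
1. the red crank is fully down on the shaft before the platform has been wound up (distance between red_crank and drive_seat below 0.008 m and angle between red_crank's own z axis and vertical below 0.17 rad and value of joint platform below 0.014 m), for 0.2 s.
At the end, for the whole second after the job is handed in: The platform stands between 0.032 and 0.048 m (pointer in the green band), and the red crank, released and at rest, is still down on the shaft: its origin within 10 mm of the seat, tilted less than 10 degrees (value of joint platform between 0.032 and 0.048 m and distance between red_crank and drive_seat below 0.01 m and angle between red_crank's own z axis and vertical below 0.17 rad and linear speed of red_crank below 0.02 m/s); the robot touches nothing.
It fails at once if the crank with the blue grip is moved more than 30 mm (distance of blue_crank from where it was at the start of the episode above 0.03 m).
It also fails if it takes over 64 s, if anything falls off the work surface, if the arm or the gripper's body presses on something with over 40 N, if the wrist force passes 120 N, or if a joint passes its speed limit or range.

## Working session

There is one attempt and no reset: what is moved stays moved. The work goes in short steps, Python scripts to look and compute and a shell command to move; the robot and the scene stay as the last step left them, time stands still between calls to the robot, and variables do not carry over. Pictures are saved under pics/ and viewed, and the job is handed in when it is done.

```bash
mkdir -p pics; cat > h.py <<'E'
import numpy as np,cv2
from rig import sense,grab_frame,job,r
def snap(n,f):
    d=grab_frame(n); cv2.imwrite('pics/'+f,d['color'][:,:,::-1]); np.savez('pics/'+f+'.npz',**{k:d[k] for k in('color','mtx','T')}); return d
def px2w(d,u,v,z):
    K,T=d['mtx'],d['T']; c=np.linalg.inv(K)@[u,v,1]; w=T[:3,:3]@c; o=T[:3,3]; return o+w*(z-o[2])/w[2]
def w2px(d,p):
    K,T=d['mtx'],d['T']; c=T[:3,:3].T@(np.array(p)-T[:3,3]); q=K@c; return q[:2]/q[2]
E
python3 - <<'E'
from h import *
for n in('side','top','wrist'):
    d=snap(n,n+'0.png'); print(n,d['mtx'].round(1).tolist(),d['T'].round(3).tolist())
print(sense(),r.tip_extent)
E
```

```text
side [[434.8, 0.0, 325.8], [0.0, 434.8, 243.5], [0.0, 0.0, 1.0]] [[-0.952, -0.175, 0.251, 355.867], [-0.306, 0.588, -0.749, 683.755], [-0.017, -0.789, -0.614, 617.1], [0.0, 0.0, 0.0, 1.0]]
top [[433.1, 0.0, 318.0], [0.0, 433.1, 243.3], [0.0, 0.0, 1.0]] [[0.029, -0.988, 0.149, 428.964], [-1.0, -0.03, -0.008, 34.83], [0.013, -0.149, -0.989, 909.948], [0.0, 0.0, 0.0, 1.0]]
wrist [[371.6, 0.0, 327.0], [0.0, 371.6, 243.9], [0.0, 0.0, 1.0]] [[0.328, 0.899, 0.289, 131.661], [0.945, -0.312, -0.102, 615.8], [-0.001, 0.307, -0.952, 373.412], [0.0, 0.0, 0.0, 1.0]]
{'clock': 0.15, 'qpos': array([ 1.23358336e+00,  3.53521996e-01,  1.63394386e+00,  1.61945065e-05,
        1.15519163e+00, -2.37947728e-03]), 'qvel': array([-0.00112523, -0.00220873, -0.00188804, -0.00053816, -0.00026759,
       -0.00023855]), 'joint_efforts': array([ 1.61177559e-04, -6.05640435e+01, -3.42336166e+01, -3.41682608e-05,
        6.24759385e-03, -5.30541320e-05]), 'eef_pos': array([205.31263619, 590.13788988, 404.12178623]), 'tcp_rot': array([-3.14052786e+00, -1.73426299e-05,  2.80675261e+00]), 'contact_force': array([-0.24750973, -0.01613927, -0.75139682]), 'wrist_torque': array([ 0.01089859, -0.03032101,  0.09633854]), 'opening': 1.0006615550611109} 173.4
```

View pics/side0.png

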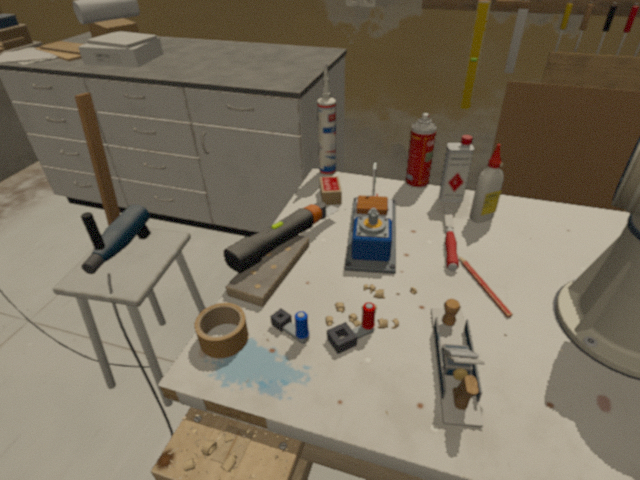

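View pics/top0.png

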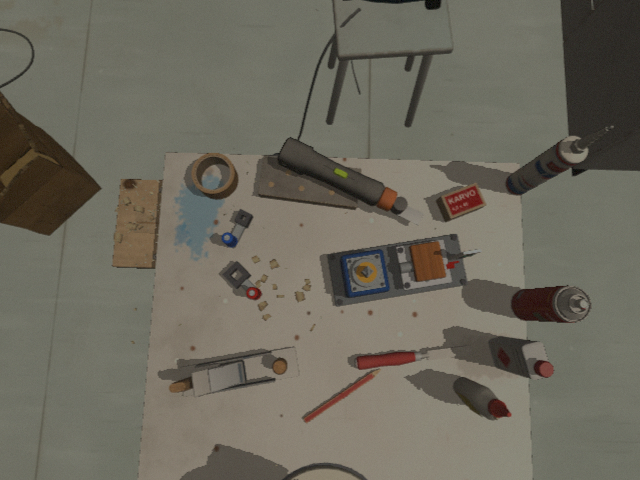

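The side view shows the red crank (hub about 343,337; grip 368,316), the blue crank to its left, and the lift's shaft at about (374,215). In the top view the red hub is near (238,274), its grip near (253,293), and the shaft near (365,271). I'll zoom in.

```bash
python3 - <<'E'
import cv2,numpy as np
t=cv2.imread('pics/top0.png'); s=cv2.imread('pics/side0.png')
a=cv2.resize(t[200:310,200:300],None,fx=4,fy=4,interpolation=2)
b=cv2.resize(t[220:310,320:480],None,fx=5,fy=5,interpolation=2)
cv2.imwrite('pics/a.png',a);cv2.imwrite('pics/b.png',b)
c=cv2.resize(s[290:360,260:400],None,fx=5,fy=5,interpolation=2)
d=cv2.resize(s[155:275,335:410],None,fx=5,fy=5,interpolation=2)
cv2.imwrite('pics/c.png',c);cv2.imwrite('pics/d.png',d)
E
```

```text
(no output)
```

View pics/a.png

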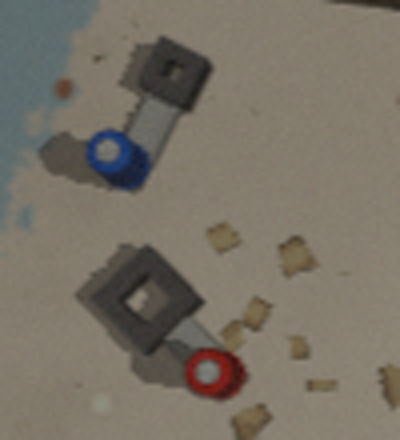

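View pics/b.png

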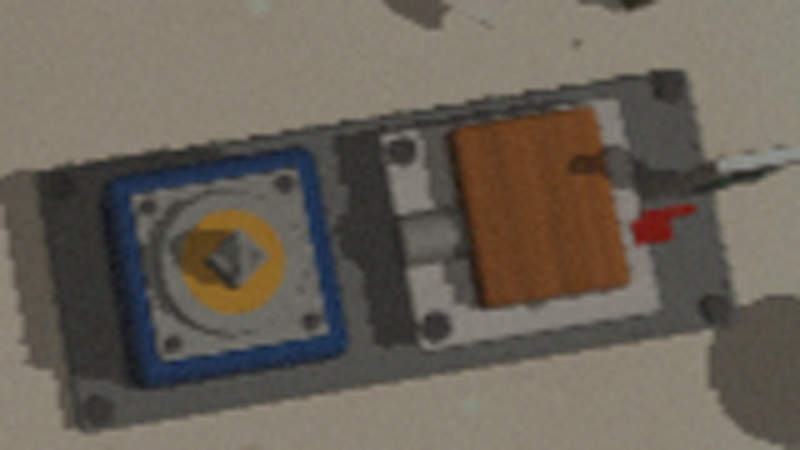

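View pics/c.png

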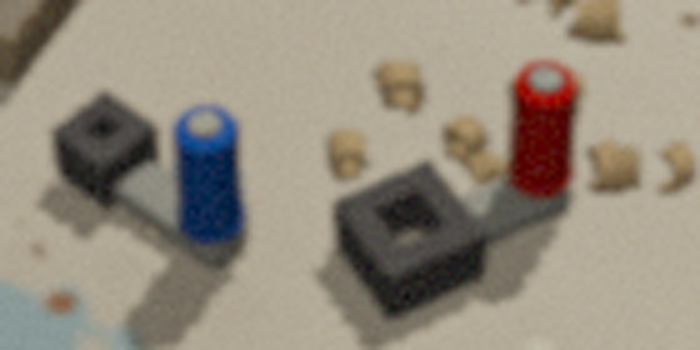

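View pics/d.png

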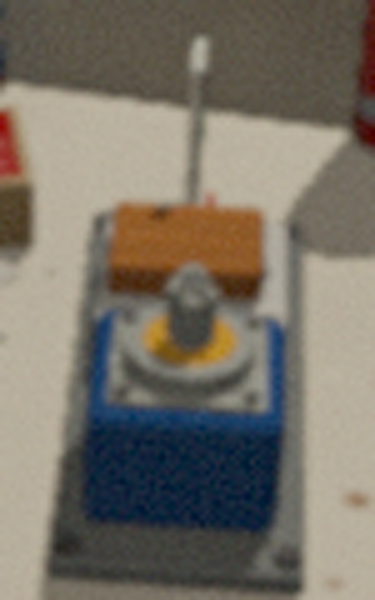

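View pics/wrist0.png

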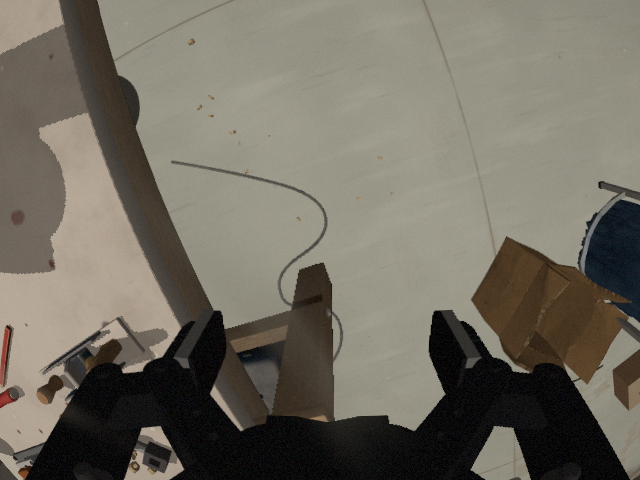

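```bash
cat > m.py <<'E'
from h import *
T=np.load('pics/top0.png.npz');S=np.load('pics/side0.png.npz')
def tri(a,b):
    A=[];B=[]
    for d,(u,v) in((T,a),(S,b)):
        w=d['T'][:3,:3]@np.linalg.inv(d['mtx'])@[u,v,1];w/=np.linalg.norm(w);P=np.eye(3)-np.outer(w,w);A.append(P);B.append(P@d['T'][:3,3])
    return np.linalg.solve(sum(A),sum(B))
def t(u,v): return 200+u/4,200+v/4
def b(u,v): return 320+u/5,220+v/5
def c(u,v): return 260+u/5,290+v/5
def e(u,v): return 335+u/5,155+v/5
for n,p,q,z in(('hub',t(148,299),c(412,215),24),('grip',t(208,372),c(545,78),66),('tip',b(236,256),e(193,270),121),('collar',b(224,256),e(188,345),85),('bluegrip',t(109,152),c(205,120),66),('bluehub',t(174,71),c(103,127),24)):
    print(n,px2w(T,*p,z).round(1),px2w(S,*q,z).round(1),tri(p,q).round(1))
E
python3 m.py
```

```text
hub [492.8 190.8  24. ] [492.1 195.9  24. ] [493.2 191.7  18.9]
grip [455.4 152.5  66. ] [455.2 157.9  66. ] [455.8 153.2  61.1]
tip [499.3 -63.2 121. ] [499.6 -59.8 121. ] [499.9 -63.4 118.6]
collar [502.4 -63.1  85. ] [499.2 -57.1  85. ] [501.7 -63.8  80.2]
bluegrip [561.5 206.6  66. ] [561.8 210.9  66. ] [562.7 207.5  62.1]
bluehub [611.8 184.   24. ] [612.2 189.   24. ] [613.5 185.   19.2]
```

```bash
cat >> h.py <<'E'
from scipy.spatial.transform import Rotation as R
def plan(p,yawdeg,n=10,step=36):
    s=sense(); Rc=R.from_euler('xyz',s['tcp_rot']); Rt=R.from_euler('xyz',[np.pi,0,np.radians(yawdeg)])
    d=Rc.inv().apply(np.array(p)-s['eef_pos']); w=(Rc.inv()*Rt).as_rotvec()
    print('pos',s['eef_pos'].round(1),'yaw',np.degrees(s['tcp_rot']).round(1),'F',s['contact_force'].round(1),'M',s['wrist_torque'].round(2),'op',round(s['opening'],3),'t',round(s['clock'],2),'q',s['qpos'].round(2))
    print('delta',d.round(1),'rot',w.round(3),'rows>=',np.linalg.norm(d)/40,np.linalg.norm(w)/.12)
E
python3 -c "
from h import *
plan((492.5,193,330),45.4)"
```

```text
pos [205.3 590.1 404.1] yaw [-179.9   -0.   160.8] F [-0.2 -0.  -0.8] M [ 0.01 -0.03  0.1 ] op 1.001 t 0.15 q [ 1.23  0.35  1.63  0.    1.16 -0.  ]
delta [-401.7 -280.6   74.4] rot [-1.000e-03  1.000e-03  2.014e+00] rows>= 12.391759477237088 16.786444281503844
```

```bash
python3 -m creep '[[0,0,0,-28,-20,0,0],[0,0,0,-30,-21,0,0],[0,0,0,-30,-21,0,0],[0,0,0,-30,-21,0,0],[0,0,0,-30,-21,0,0],[0,0,0,-30,-21,0,0],[0,0,0,-30,-21,0,0],[0,0,0,-30,-21,0,0],[0,0,0,-30,-21,0,0],[0,0,0,-30,-21,0,0]]'; python3 -c "
from h import *
plan((492.5,193,330),45.4)"
```

```text
clock: 0.98
eef_pos: [421.8, 287.6, 401.4]
tcp_rot: [-3.14, -0.002, 2.817]
contact_force: [-0.1, 1.2, 0.3]
opening: 0.999
pos [421.8 287.6 401.4] yaw [-1.799e+02 -1.000e-01  1.614e+02] F [-0.1  1.2  0.3] M [ 0.    0.01 -0.  ] op 0.999 t 0.98 q [ 0.6   0.18  1.88  0.    1.09 -0.65]
delta [-97.3 -67.   71.2] rot [-0.003 -0.     2.025] rows>= 3.4494032929264087 16.87501310308478
```

```bash
python3 -m creep '[[0,0,0.12,0,0,0,0],[0,0,0.12,0,0,0,0],[0,0,0.12,0,0,0,0],[0,0,0.12,0,0,0,0],[0,0,0.12,0,0,0,0],[0,0,0.12,0,0,0,0],[0,0,0.12,0,0,0,0],[0,0,0.12,0,0,0,0],[0,0,0.12,0,0,0,0],[0,0,0.12,0,0,0,0]]'; python3 -c "
from h import *
plan((492.5,193,330),45.4)"
```

```text
clock: 1.82
eef_pos: [426.0, 278.5, 399.7]
tcp_rot: [-3.137, 0.004, 1.574]
contact_force: [-1.2, 0.7, 0.4]
opening: 1.001
pos [426.  278.5 399.7] yaw [-179.8    0.3   90.2] F [-1.2  0.7  0.4] M [-0.12 -0.01 -0.06] op 1.001 t 1.82 q [ 0.58  0.18  1.88 -0.    1.09  0.57]
delta [-85.5  66.5  69.8] rot [-0.002  0.006  0.782] rows>= 3.2211369741333264 6.516480031860675
```

```bash
python3 -m creep '[[0,0,0,-28,22,12,0],[0,0,0,-28,22,12,0],[0,0,0,-25,20,12,0],[0,0,0.1,0,0,12,0],[0,0,0.12,0,0,12,0],[0,0,0.12,0,0,10,0],[0,0,0.12,0,0,0,0],[0,0,0.12,0,0,0,0],[0,0,0.12,0,0,0,0],[0,0,0.07,0,0,0,0]]'; python3 -c "
from h import *
snap('wrist','w1.png')
plan((492.5,193,330),45.4)"
```

```text
clock: 2.65
eef_pos: [491.8, 192.9, 325.0]
tcp_rot: [-3.141, 0.007, 0.766]
contact_force: [-0.6, 0.7, 0.1]
opening: 1.003
pos [491.7 192.9 325. ] yaw [-179.9    0.4   43.7] F [ 0.7 -0.2 -0.3] M [ 0.01  0.   -0.03] op 1.004 t 2.7 q [ 0.37  0.3   1.91 -0.    0.94  1.18]
delta [ 0.6  0.5 -5. ] rot [-0.001  0.007 -0.029] rows>= 0.12664438271749592 0.25032328056291436
```

View pics/w1.png

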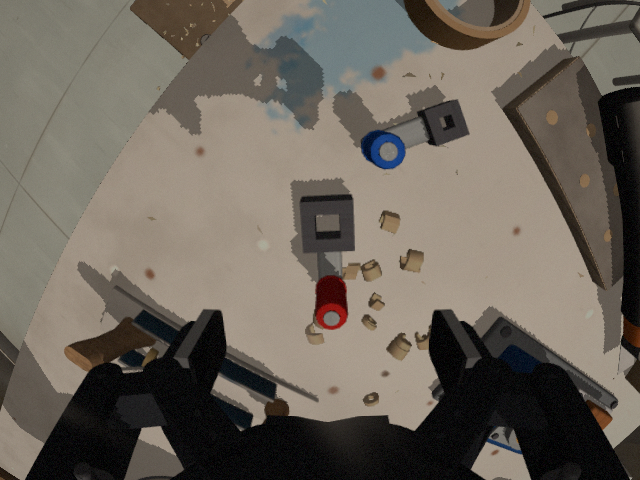

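```bash
cat >> h.py <<'E'
def fish(d,u,v,z):
    K,T=d['mtx'],d['T']; x=(u-K[0,2])/K[0,0];y=(v-K[1,2])/K[1,1];th=np.hypot(x,y);s=np.sin(th)/max(th,1e-9)
    w=T[:3,:3]@[x*s,y*s,np.cos(th)];o=T[:3,3];return o+w*(z-o[2])/w[2]
E
python3 -c "
from h import *
d=np.load('pics/w1.png.npz')
for p in ((301,210),(354,208),(355,250),(303,252),(328,230)): print(fish(d,*p,24).round(1))
print('grip',fish(d,331,317,65).round(1))
im=d['color'][180:340,280:380]; cv2.imwrite('pics/w1z.png',cv2.resize(im,None,fx=3.5,fy=3.5)[:,:,::-1])
"
```

```text
[490.2 218.   24. ]
[518.7 190.6  24. ]
[495.9 166.6  24. ]
[466.9 194.4  24. ]
[493.  192.7  24. ]
grip [457.2 155.4  65. ]
```

View pics/w1z.png

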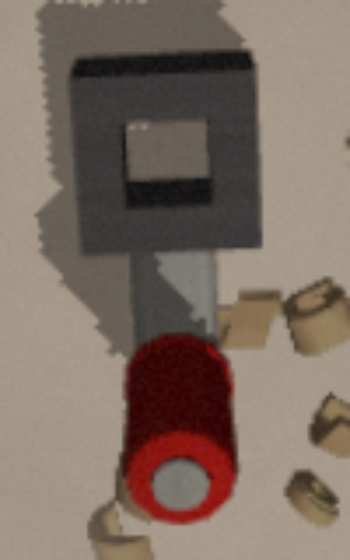

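```bash
python3 -c "
from h import *
d=np.load('pics/w1.png.npz')
P=[fish(d,280+a/3.5,180+b/3.5,24)[:2] for a,b in ((70,75),(256,70),(262,246),(80,253))]
print(np.round(P,1),np.mean(P,0), [np.linalg.norm(P[i]-P[i-1]).round(1) for i in range(4)])
for i,j in((0,3),(1,2)): v=P[j]-P[i];print(np.degrees(np.arctan2(v[1],v[0])))
for i,j in((0,1),(3,2)): v=P[j]-P[i];print(np.degrees(np.arctan2(v[1],v[0])))
g=fish(d,280+181/3.5,180+483/3.5,65);print(g, np.degrees(np.arctan2(*(g[:2]-np.mean(P,0))[::-1])))
"
```

```text
[[494.5 223. ]
 [522.5 195.4]
 [495.6 166.5]
 [466.6 194.3]] [494.81224712 194.79844667] [np.float64(40.0), np.float64(39.4), np.float64(39.5), np.float64(40.1)]
-134.09601400226532
-133.01843290553134
-44.49850778299442
-43.72979982444934
[456.96181648 154.44301995  65.        ] -133.16539766221817
```

```bash
python3 -m creep '[[0,0,-0.044,1,1,20,0.4],[0,0,0,0,0,25,0.4],[0,0,0,0,0,25,0.4],[0,0,0,0,0,20,0.4],[0,0,0,0,0,0,0.4],[0,0,0,0,0,0,0.4]]' 40; python3 -c "
from h import *
d=snap('wrist','w2.png')
plan((494,194,178),46.2)"
```

```text
clock: 3.2
eef_pos: [493.7, 192.9, 233.3]
tcp_rot: [3.141, 0.004, 0.821]
contact_force: [-0.7, 0.5, 0.4]
opening: 0.601
pos [493.6 192.9 233.5] yaw [180.    0.2  47. ] F [-0.7  0.1 -0.5] M [ 0.02  0.05 -0.05] op 0.6 t 3.25 q [ 0.37  0.44  1.97 -0.    0.74  1.12]
delta [ 1.3 -0.5 55.5] rot [0.    0.004 0.014] rows>= 1.3867702853351616 0.12062412375621524
```

View pics/w2.png

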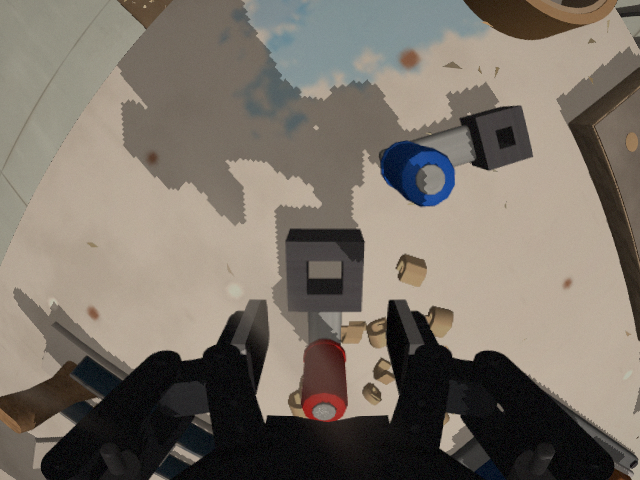

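```bash
python3 -m creep '[[0,0,0,1,0,20,0.42],[0,0,0,0,0,18,0.42],[0,0,0,0,0,12,0.42],[0,0,0,0,0,4,0.42],[0,0,0,0,0,0,0.42]]' 40; python3 -c "
from h import *
d=snap('wrist','w3.png')
plan((494,194,177),46.2)"
```

```text
clock: 3.67
eef_pos: [497.4, 194.8, 184.0]
tcp_rot: [3.137, -0.005, 0.824]
contact_force: [-1.1, -0.3, -0.3]
opening: 0.581
pos [497.5 194.9 184.4] yaw [179.7  -0.3  47.2] F [ 0.2 -0.1 -0.8] M [-0.05  0.03 -0.02] op 0.578 t 3.72 q [ 0.37  0.53  1.98 -0.    0.63  1.12]
delta [-3.  -2.   7.4] rot [ 0.005 -0.005  0.017] rows>= 0.2058904792919734 0.15481329916636388
```

View pics/w3.png

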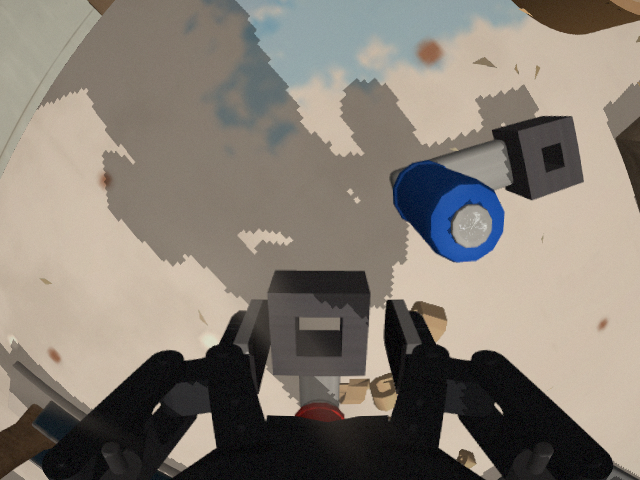

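```bash
python3 -m creep '[[0,0,0.015,-3,-2,7,0.42],[0,0,0,0,0,1,0.42],[0,0,0,0,0,0,0.7],[0,0,0,0,0,0,0.7],[0,0,0,0,0,0,0.7],[0,0,0,0,0,0,0.7],[0,0,0,0,0,0,0.7]]' 60; python3 -c "
from h import *
d=snap('wrist','w4.png')
plan((494,194,177),46.2)"
```

```text
clock: 4.3
eef_pos: [494.7, 194.4, 179.1]
tcp_rot: [3.135, -0.01, 0.807]
contact_force: [0.2, 0.6, -2.8]
opening: 0.453
pos [494.7 194.4 179.1] yaw [179.6  -0.5  46.2] F [-0.5  1.  -2.3] M [ 0.01  0.03 -0.04] op 0.451 t 4.35 q [ 0.37  0.53  1.99 -0.    0.61  1.14]
delta [-0.8 -0.2  2.1] rot [ 0.006 -0.009  0.001] rows>= 0.055527675904070206 0.0946952509808857
```

View pics/w4.png

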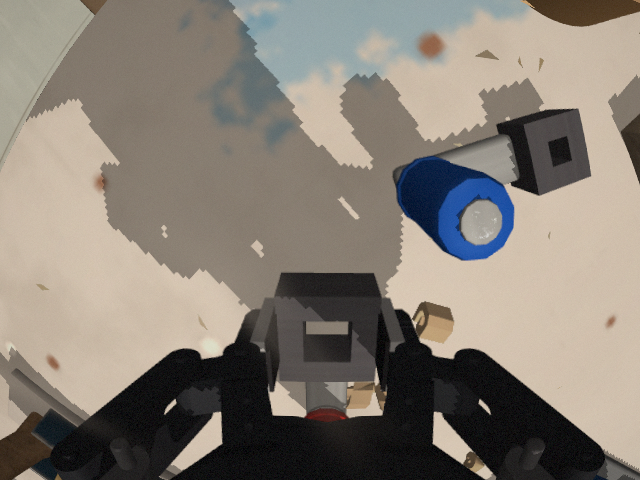

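The hub sits between the pads, opening 0.45 (about 39 mm). Next I'll lift it.

```bash
python3 -m creep '[[0,0,0,0,0,-15,0.7],[0,0,0,0,0,-25,0.7],[0,0,0,0,0,-30,0.7],[0,0,0,0,0,-30,0.7],[0,0,0,0,0,-30,0.7],[0,0,0,0,0,-20,0.7],[0,0,0,0,0,0,0.7]]' 60; python3 -c "
from h import *
d=snap('wrist','w5.png');snap('side','s5.png')
plan((500,-61.5,330),46.2)"
```

```text
clock: 4.93
eef_pos: [491.7, 193.4, 332.8]
tcp_rot: [3.139, -0.002, 0.807]
contact_force: [0.5, 1.2, -2.0]
opening: 0.45
pos [490.7 193.1 329.4] yaw [1.799e+02 1.000e-01 4.620e+01] F [-0.9 -0.5 -1.4] M [-0.03  0.02  0.02] op 0.45 t 5.03 q [ 0.37  0.29  1.91 -0.    0.94  1.14]
delta [-1.774e+02  1.828e+02 -1.000e-01] rot [0.001 0.001 0.001] rows>= 6.368471786755403 0.01646275271114769
```

View pics/w5.png

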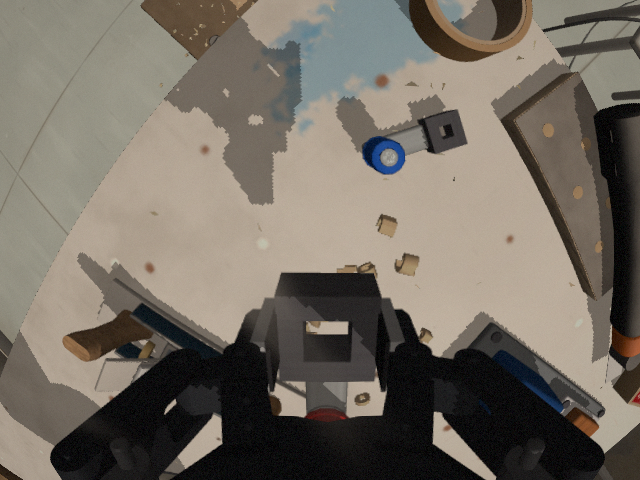

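View pics/s5.png

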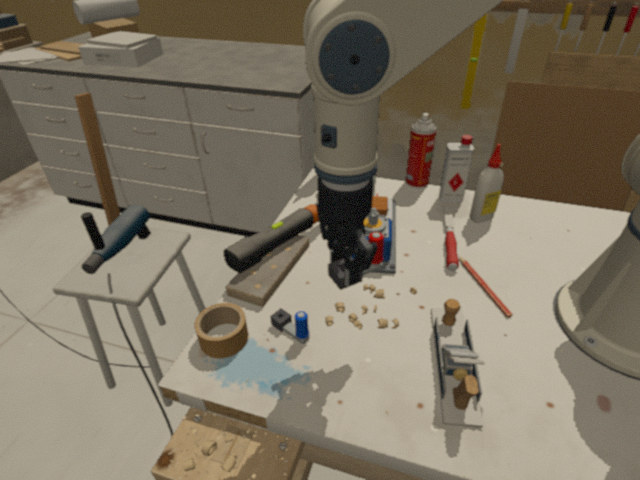

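```bash
python3 -c "
from h import *
d=np.load('pics/w5.png.npz')
im=d['color'][260:420,230:430]; cv2.imwrite('pics/w5z.png',cv2.resize(np.clip(im.astype(float)*1.8,0,255).astype(np.uint8),None,fx=4,fy=3.75)[:,:,::-1])
"
```

```text
(no output)
```

View pics/w5z.png

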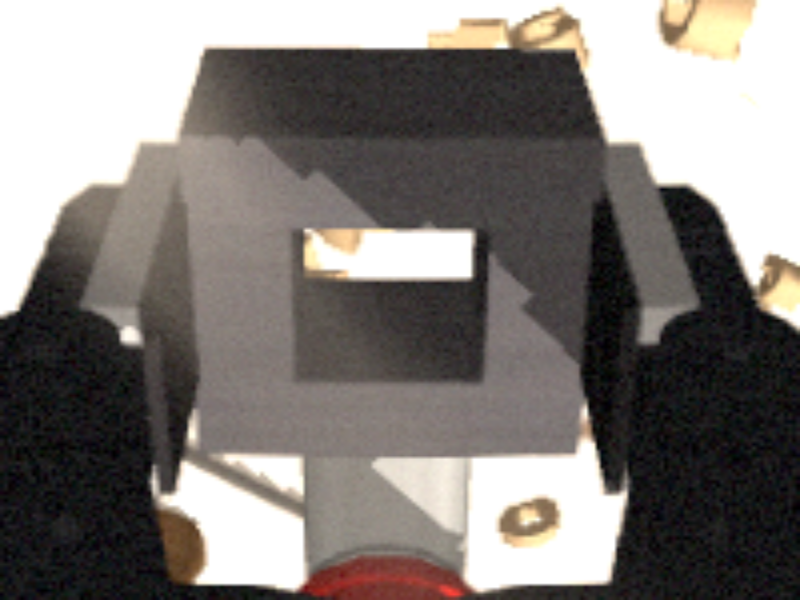

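```bash
python3 -c "
from h import *
d=np.load('pics/w5.png.npz')
# picture pose approx at t~4.98
tc=np.array([491.2,193.2,330.5]);Rz=R.from_euler('xyz',[np.pi,0,np.radians(46.2)])
print(d['T'][:3,3]-tc)
for Q in (((180,137),(605,137),(580,455),(200,455)),((295,228),(490,228),(487,382),(295,382))):
  P=[Rz.inv().apply(fish(d,230+a/4,260+b/3.75,tc[2]-155.1)-tc)[:2] for a,b in Q]
  print(np.round(P,1).tolist(),np.mean(P,0))
"
```

```text
[ 55.54920902  56.88349413 -28.18809715]
[[17.9, -18.6], [17.9, 21.9], [-23.4, 22.0], [-23.3, -19.1]] [-2.75868151  1.52918251]
[[7.4, -7.9], [7.4, 11.1], [-12.5, 11.5], [-12.5, -8.5]] [-2.56019284  1.57102601]
```

```bash
python3 -m creep '[[0,0,0,-18,18,-5,0.7],[0,0,0,-25,26,-5,0.7],[0,0,0,-25,26,0,0.7],[0,0,0,-25,26,0,0.7],[0,0,0,-25,26,0,0.7],[0,0,0,-25,25,0,0.7],[0,0,0,-18,18,0,0.7],[0,0,0,-8,8,0,0.7],[0,0,0,0,0,0,0.7]]' 60; python3 -c "
from h import *
plan((501.4,-60.6,330),46.2)
snap('wrist','w6.png');snap('side','s6.png');snap('top','t6.png')
plan((501.4,-60.6,330),46.2)"
```

```text
clock: 5.78
eef_pos: [493.7, -57.9, 323.2]
tcp_rot: [-3.127, 0.017, 0.812]
contact_force: [0.2, 0.1, -2.1]
opening: 0.453
pos [493.7 -57.9 323.2] yaw [-179.1    1.    46.5] F [ 0.2  0.1 -2.1] M [ 0.06 -0.05 -0.01] op 0.453 t 5.78 q [-0.12  0.26  1.97 -0.01  0.93  0.64]
delta [ 3.2  7.3 -7. ] rot [-0.015  0.017  0.006] rows>= 0.2655445272194093 0.19696060395519285
pos [494.  -55.4 323.8] yaw [-179.1    0.9   46.6] F [ 1.   0.2 -2.7] M [ 0.01 -0.06  0.01] op 0.456 t 5.93 q [-0.11  0.26  1.97 -0.    0.93  0.65]
delta [ 1.2  8.9 -6.3] rot [-0.015  0.016  0.008] rows>= 0.274300210042475 0.19593672761384406
```

View pics/w6.png

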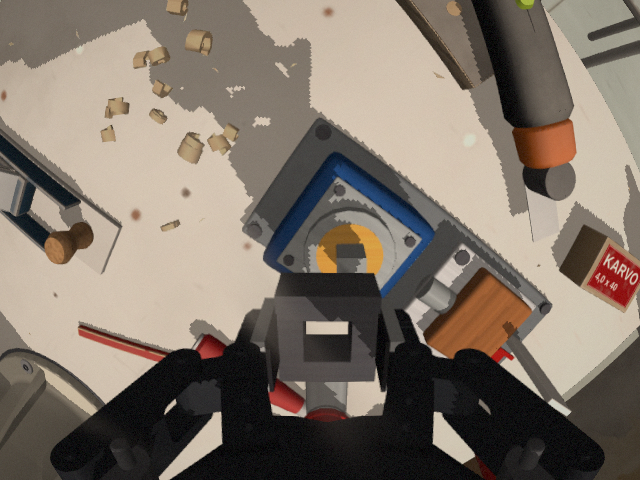

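View pics/s6.png

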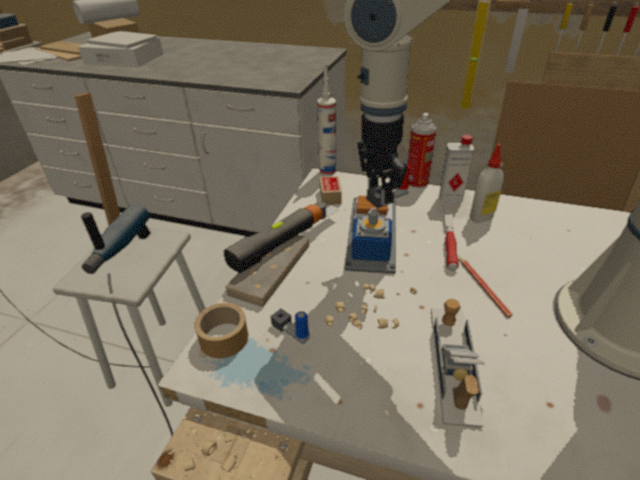

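```bash
python3 -c "
from h import *
d=np.load('pics/w6.png.npz')
im=d['color'][190:350,250:450]; cv2.imwrite('pics/w6z.png',cv2.resize(np.clip(im.astype(float)*1.5,0,255).astype(np.uint8),None,fx=4,fy=3.75)[:,:,::-1])
"
```

```text
(no output)
```

View pics/w6z.png

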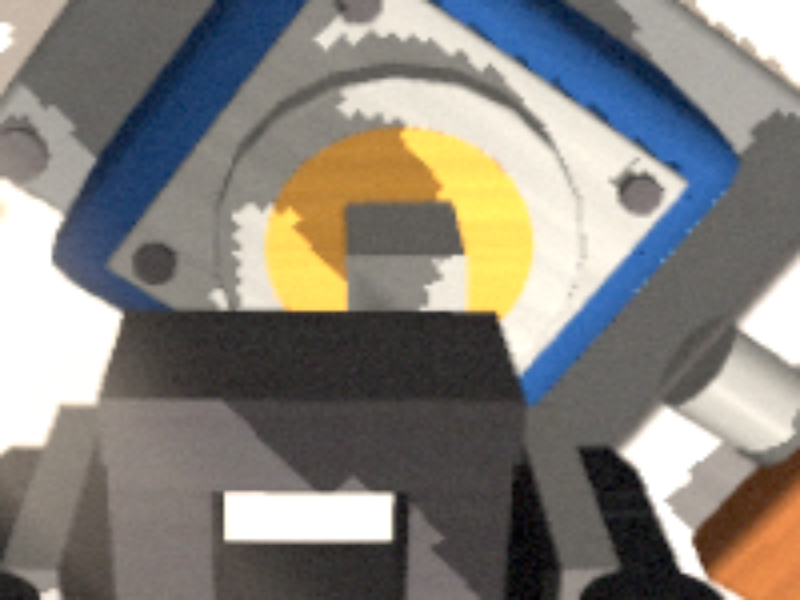

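```bash
python3 -c "
from h import *
d=np.load('pics/w6.png.npz')
tc=np.array([493.7,-57.9,323.2]);Rz=R.from_euler('xyz',[-3.127,.017,.812])
print(Rz.inv().apply(d['T'][:3,3]-tc))
f=lambda a,b,z:fish(d,250+a/4,190+b/3.75,z)
for a,b,z in((347,203,85),(455,203,85),(347,255,109),(465,254,109)):
  w=f(a,b,z);print(z,w.round(1),Rz.inv().apply(w-tc).round(1))
# hub top: plane 155.1 along tool z
def ray(u,v):
  o=d['T'][:3,3]; p=fish(d,u,v,0); return Rz.inv().apply(o-tc),Rz.inv().apply(p-o)
for a,b in((180,137),(605,137),(580,455),(200,455)):
  o,w=ray(230+a/4,260+b/3.75); print((o+w*(155.1-o[2])/w[2]).round(1))
"
```

```text
[78.91450108  0.47707022 30.646984  ]
85 [501.1 -54.1  85. ] [ 11.9   6.2 238. ]
85 [512.6 -64.9  85. ] [ 12.   22.1 237.7]
109 [501.2 -53.5 109. ] [ 12.    5.6 214. ]
109 [512.7 -64.1 109. ] [ 12.2  21.1 213.7]
[ 18.1 -19.  155.1]
[ 18.1  20.8 155.1]
[-22.5  20.9 155.1]
[-22.5 -19.4 155.1]
```

```bash
python3 -c "
from h import *
plan((502.2,-62,322),46.2)"
```

```text
pos [494.  -55.4 323.8] yaw [-179.1    0.9   46.6] F [ 1.   0.2 -2.7] M [ 0.01 -0.06  0.01] op 0.456 t 5.93 q [-0.11  0.26  1.97 -0.    0.93  0.65]
delta [ 0.9 10.5  1.7] rot [-0.015  0.016  0.008] rows>= 0.2677363286317027 0.19593672761384406
```

```bash
python3 -m creep '[[-0.015,0.016,0.008,1,10.5,2,0.7],[0,0,0,0,0,0,0.7],[0,0,0,0,0,0,0.7]]' 60; python3 -c "
from h import *
plan((502.2,-62,312),46.2)"
```

```text
clock: 6.18
eef_pos: [503.1, -59.8, 320.2]
tcp_rot: [-3.142, -0.001, 0.808]
contact_force: [0.3, -0.7, -1.6]
opening: 0.453
pos [503.1 -59.8 320.2] yaw [-1.80e+02 -1.00e-01  4.63e+01] F [ 0.3 -0.7 -1.6] M [ 0.04 -0.05 -0.04] op 0.453 t 6.18 q [-0.12  0.27  1.96  0.    0.9   0.64]
delta [-2.2  0.9  8.2] rot [-0.    -0.001  0.002] rows>= 0.21403035904444762 0.018712013166932582
```

```bash
python3 -m creep '[[0,0,0,-2.2,0.8,5,0.7],[0,0,0,0,0,3,0.7],[0,0,0,0,0,0,0.7]]' 60; python3 -c "
from h import *
plan((502.2,-62,300),46.2);d=snap('wrist','w7.png')
im=d['color'][190:350,250:450]; cv2.imwrite('pics/w7z.png',cv2.resize(np.clip(im.astype(float)*1.5,0,255).astype(np.uint8),None,fx=4,fy=3.75)[:,:,::-1])"
```

```text
clock: 6.43
eef_pos: [502.4, -60.7, 311.4]
tcp_rot: [3.141, -0.001, 0.811]
contact_force: [-0.1, 0.5, -1.6]
opening: 0.452
pos [502.4 -60.7 311.4] yaw [ 1.80e+02 -1.00e-01  4.65e+01] F [-0.1  0.5 -1.6] M [ 0.09 -0.06 -0.03] op 0.452 t 6.43 q [-0.12  0.29  1.97  0.    0.88  0.64]
delta [-1.1  0.8 11.4] rot [ 0.    -0.001  0.004] rows>= 0.28792100846789204 0.03817438252809184
```

View pics/w7.png

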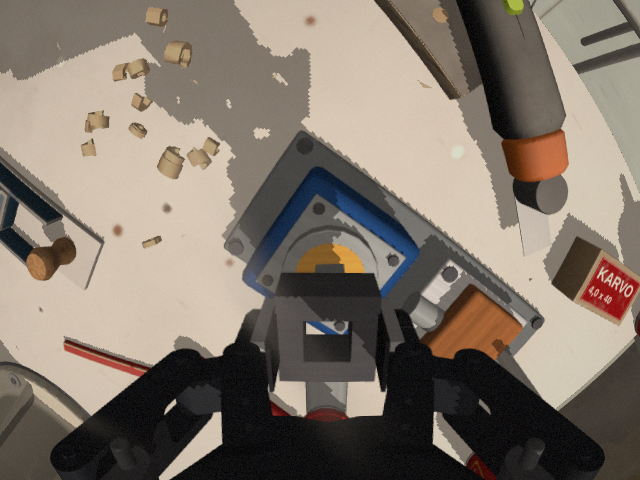

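```bash
python3 -m creep '[[0,0,0,-1.1,0.6,5,0.7],[0,0,0,0,0,6,0.7],[0,0,0,0,0,4,0.7],[0,0,0,0,0,0,0.7]]' 60; python3 -c "
from h import *
plan((502.2,-62,264),46.2)"
```

```text
clock: 6.82
eef_pos: [501.9, -61.8, 295.3]
tcp_rot: [3.141, -0.001, 0.811]
contact_force: [0.2, 1.0, -2.7]
opening: 0.45
pos [501.9 -61.8 295.3] yaw [ 1.80e+02 -1.00e-01  4.65e+01] F [ 0.2  1.  -2.7] M [ 0.05  0.04 -0.03] op 0.45 t 6.82 q [-0.13  0.31  1.98  0.    0.85  0.63]
delta [ 0.   0.4 31.3] rot [ 0.    -0.001  0.005] rows>= 0.7820369117640673 0.041141505966945636
```

Past the tip (underside about 116 mm) with no contact. I'll continue down.

```bash
python3 -m creep '[[0,0,0,0,0.3,4,0.7],[0,0,0,0,0,4,0.7],[0,0,0,0,0,0,0.7]]' 60; python3 -c "
from h import *
plan((502.2,-62,264),46.2)"
```

```text
clock: 7.07
eef_pos: [502.0, -62.1, 286.2]
tcp_rot: [3.141, -0.001, 0.811]
contact_force: [-1.3, -0.1, -1.2]
opening: 0.452
pos [502.  -62.1 286.2] yaw [ 1.80e+02 -1.00e-01  4.65e+01] F [-1.3 -0.1 -1.2] M [0.01 0.03 0.02] op 0.452 t 7.07 q [-0.13  0.32  1.99  0.    0.83  0.63]
delta [ 0.1  0.1 22.2] rot [ 0.    -0.001  0.005] rows>= 0.5538832768533779 0.039311156562913396
```

```bash
python3 -m creep '[[0,0,0,0,0,3,0.7],[0,0,0,0,0,3,0.7],[0,0,0,0,0,0,0.7]]' 60; python3 -c "
from h import *
plan((502.2,-62,264),46.2)"
```

```text
clock: 7.32
eef_pos: [502.1, -62.1, 279.4]
tcp_rot: [3.142, -0.001, 0.811]
contact_force: [0.7, 0.1, -2.8]
opening: 0.452
pos [502.1 -62.1 279.4] yaw [ 1.80e+02 -1.00e-01  4.65e+01] F [ 0.7  0.1 -2.8] M [ 0.05 -0.    0.01] op 0.452 t 7.32 q [-0.13  0.33  1.99  0.    0.81  0.63]
delta [ 0.1 -0.  15.4] rot [ 0.    -0.001  0.004] rows>= 0.38583003680046246 0.038348454131915656
```

```bash
python3 -m creep '[[0,0,0,0,0,4,0.7],[0,0,0,0,0,4,0.7],[0,0,0,0,0,3,0.7],[0,0,0,0,0,0,0.7]]' 60; python3 -c "
from h import *
plan((502.2,-62,264),46.2)"
```

```text
clock: 7.65
eef_pos: [502.2, -62.1, 267.5]
tcp_rot: [3.141, -0.001, 0.811]
contact_force: [0.4, -1.2, -2.9]
opening: 0.451
pos [502.2 -62.1 267.5] yaw [ 1.80e+02 -1.00e-01  4.65e+01] F [ 0.4 -1.2 -2.9] M [ 0.05 -0.02 -0.  ] op 0.451 t 7.65 q [-0.13  0.35  2.    0.    0.79  0.63]
delta [ 0.1 -0.1  3.5] rot [ 0.    -0.001  0.004] rows>= 0.08640837927668973 0.03942408951330897
```

```bash
python3 -m creep '[[0,0,0,0,0,2,0.7],[0,0,0,0,0,0,0.7],[0,0,0,0,0,0,0.7]]' 60; python3 -c "
from h import *
plan((502.2,-62,264),46.2)"
```

```text
clock: 7.9
eef_pos: [502.2, -62.1, 264.9]
tcp_rot: [3.142, -0.001, 0.811]
contact_force: [-0.2, 0.1, -1.5]
opening: 0.45
pos [502.2 -62.1 264.9] yaw [ 1.80e+02 -1.00e-01  4.65e+01] F [-0.2  0.1 -1.5] M [ 0.02 -0.07  0.01] op 0.45 t 7.9 q [-0.13  0.36  2.    0.    0.78  0.63]
delta [ 0.1 -0.1  0.9] rot [ 0.    -0.001  0.004] rows>= 0.023696222757429962 0.038747930442176955
```

```bash
python3 -m creep '[[0,0,0,0,0,0.5,0.7],[0,0,0,0,0,0,0.4],[0,0,0,0,0,0,0.35],[0,0,0,0,0,0,0.35],[0,0,0,0,0,0,0.35],[0,0,0,0,0,-15,0.35],[0,0,0,0,0,-30,0.35],[0,0,0,0,0,-30,0.35],[0,0,0,0,0,-30,0.35],[0,0,0,0,0,0,0.35]]' 60; python3 -c "
from h import *
plan((502.2,-62,364),46.2)
snap('wrist','w8.png');snap('side','s8.png');snap('top','t8.png')"
```

```text
clock: 8.73
eef_pos: [502.1, -62.2, 373.3]
tcp_rot: [-3.14, 0.0, 0.811]
contact_force: [0.4, -1.0, 0.1]
opening: 0.654
pos [502.1 -62.2 373.3] yaw [-179.9    0.    46.5] F [ 0.4 -1.   0.1] M [ 0.03 -0.    0.01] op 0.654 t 8.73 q [-0.13  0.2   1.92  0.    1.02  0.63]
delta [ 0.2 -0.   9.3] rot [-0.002  0.     0.005] rows>= 0.2335139274986205 0.0403821394545607
```

View pics/w8.png

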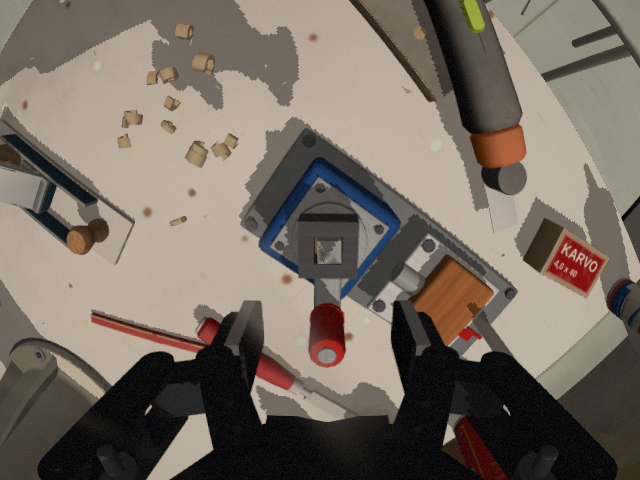

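View pics/s8.png

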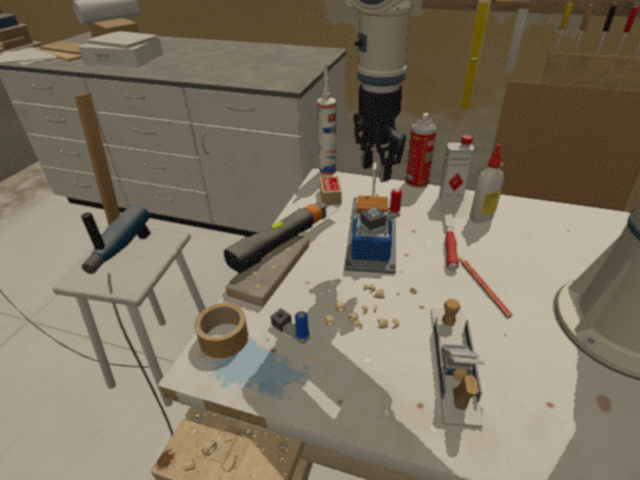

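View pics/t8.png

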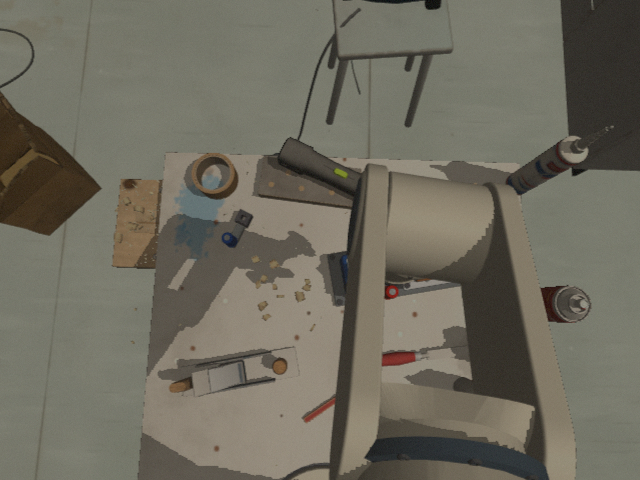

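```bash
python3 -c "
from h import *
d=np.load('pics/w8.png.npz')
im=d['color'][200:380,230:430]; cv2.imwrite('pics/w8z.png',cv2.resize(np.clip(im.astype(float)*1.5,0,255).astype(np.uint8),None,fx=4,fy=3.3)[:,:,::-1])
d=np.load('pics/s8.png.npz')
im=d['color'][180:280,335:415]; cv2.imwrite('pics/s8z.png',cv2.resize(im,None,fx=6,fy=6)[:,:,::-1])
"
```

View pics/w8z.png

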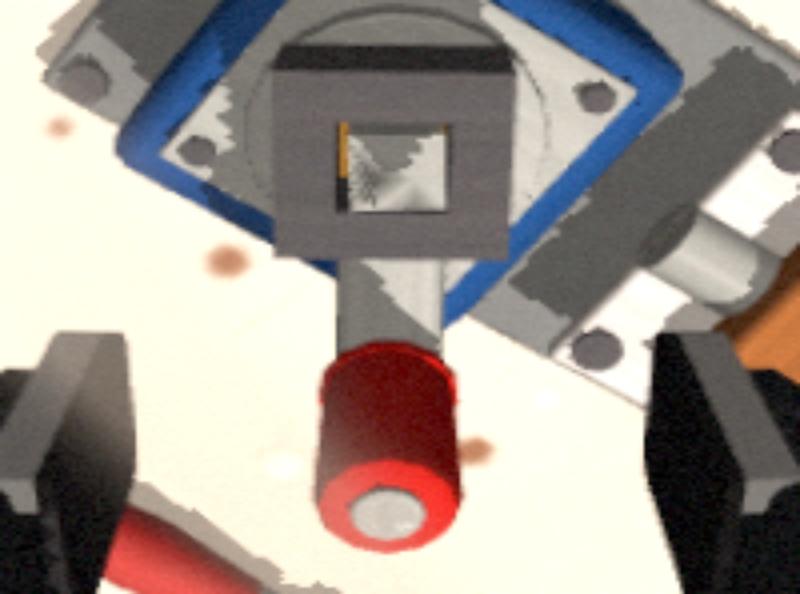

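View pics/s8z.png

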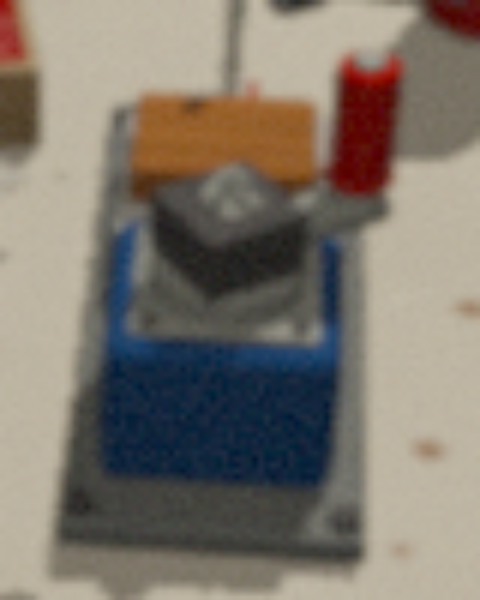

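```bash
python3 -c "
from h import *
d=np.load('pics/w8.png.npz')
f=lambda a,b,z:fish(d,230+a/4,200+b/3.3,z)[:2]
P=[f(a,b,109) for a,b in((272,72),(515,72),(510,258),(273,258))]
print(np.round(P,1).tolist(),np.mean(P,0),[np.linalg.norm(P[i]-P[i-1]).round(1) for i in range(4)])
g=f(388,513,150);c=np.mean(P,0);print(g,np.linalg.norm(g-c),np.degrees(np.arctan2(*(g-c)[::-1])))
plan((463.5,-102.8,310),46.2)
"
```

```text
[[501.3, -35.8], [529.9, -62.9], [502.7, -91.9], [473.3, -64.0]] [501.80925868 -63.65598321] [np.float64(39.8), np.float64(39.5), np.float64(39.7), np.float64(40.6)]
[ 463.33947286 -103.16771455] 55.14618150877961 -134.2344913128497
pos [500.2 -62.  368.1] yaw [-179.6    0.3   46.5] F [ 0.3 -0.4 -0.6] M [ 0.01 -0.02 -0.01] op 0.649 t 8.88 q [-0.13  0.21  1.92  0.    1.02  0.63]
delta [-54.7   2.   58.3] rot [-0.008  0.004  0.004] rows>= 1.9979888496471296 0.08194033807528553
```

```bash
python3 -c "
from h import *
d=np.load('pics/w8.png.npz')
c=np.array([501.8,-63.7])
for z in (60,100):
  for p in((410,312),(453,262),(490,290),(440,335),(468,333)):
    w=fish(d,*p,z)[:2];print(z,p,w.round(1),np.linalg.norm(w-c).round(1))
T=np.load('pics/top0.png.npz')
for n,p in (('block NL',(412,243)),('block SL',(417,281)),('mast base',(443,253)),('ptr',(450,265))):
  for z in(60,90): print(n,z,px2w(T,*p,z).round(0))
"
```

```text
60 (410, 312) [ 503.2 -166.5] 102.8
60 (453, 262) [ 559.8 -156. ] 109.1
60 (490, 290) [ 569.8 -203.3] 155.3
60 (440, 335) [ 508.4 -206.3] 142.7
60 (468, 333) [ 529.  -225.2] 163.8
100 (410, 312) [ 510.8 -143.7] 80.5
100 (453, 262) [ 559.4 -134.7] 91.4
100 (490, 290) [ 568.  -175.3] 129.7
100 (440, 335) [ 515.2 -177.8] 114.9
100 (468, 333) [ 532.9 -194.1] 134.0
block NL 60 [ 564. -159.   60.]
block NL 90 [ 559. -153.   90.]
block SL 60 [ 488. -169.   60.]
block SL 90 [ 486. -162.   90.]
mast base 60 [ 545. -221.   60.]
mast base 90 [ 541. -212.   90.]
ptr 60 [ 522. -235.   60.]
ptr 90 [ 519. -225.   90.]
```

```bash
python3 -m creep '[[-0.008,0.004,0.004,-25,1,0,0.35],[0,0,0,-25,1,10,0.35],[0,0,0,-5,0,15,0.35],[0,0,0,0,0,10,0.35],[0,0,0,0,0,0,0.35]]' 40; python3 -c "
from h import *
plan((463.4,-102.8,287),46.2)
snap('wrist','w9.png')"
```

```text
clock: 9.3
eef_pos: [460.7, -103.6, 326.7]
tcp_rot: [-3.136, 0.004, 0.808]
contact_force: [0.2, 0.2, -0.1]
opening: 0.649
pos [ 460.7 -103.6  326.7] yaw [-179.7    0.2   46.3] F [ 0.2  0.2 -0.1] M [-0.02  0.03 -0.02] op 0.649 t 9.3 q [-0.22  0.22  2.02 -0.    0.91  0.54]
delta [ 2.6  1.6 39.7] rot [-0.005  0.004  0.002] rows>= 0.9944597308764196 0.05544092947468303
```

View pics/w9.png

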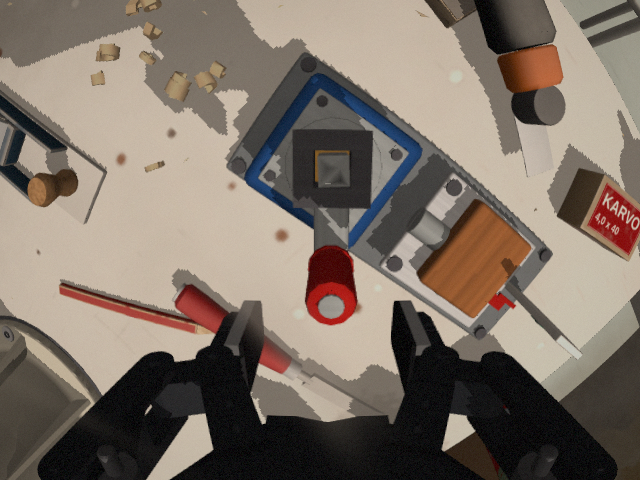

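```bash
python3 -m creep '[[-0.005,0.004,0.002,2.6,1.6,12,0.35],[0,0,0,0,0,14,0.35],[0,0,0,0,0,10,0.35],[0,0,0,0,0,0,0.35]]' 40; python3 -c "
from h import *
plan((463.4,-102.8,287),46.2)
snap('wrist','w10.png')"
```

```text
clock: 9.68
eef_pos: [466.1, -101.4, 290.0]
tcp_rot: [-3.141, -0.001, 0.807]
contact_force: [-0.5, 0.2, -0.1]
opening: 0.647
pos [ 466.1 -101.4  290. ] yaw [-1.80e+02 -1.00e-01  4.63e+01] F [-0.5  0.2 -0.1] M [-0.01  0.03 -0.03] op 0.647 t 9.68 q [-0.22  0.28  2.05  0.    0.82  0.54]
delta [-2.9 -1.   3. ] rot [-0.    -0.001  0.001] rows>= 0.10669742460756279 0.011437568603137814
```

View pics/w10.png

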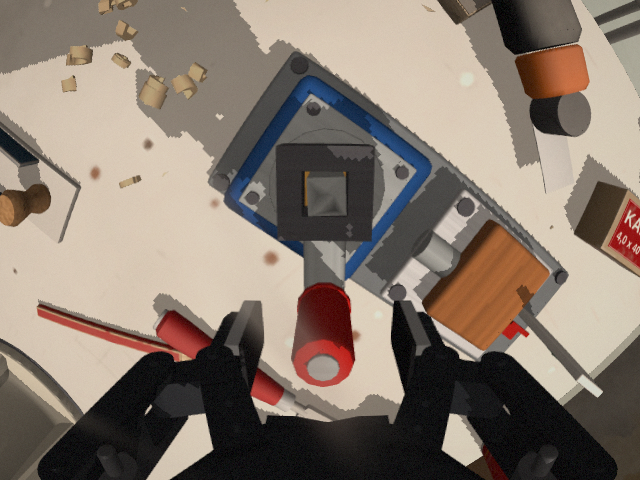

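```bash
python3 -m creep '[[0,0,0,-2.9,-1,3,0.35],[0,0,0,0,0,0,0.5],[0,0,0,0,0,0,0.85],[0,0,0,0,0,0,0.85],[0,0,0,0,0,0,0.85],[0,0,0,0,0,0,0.85],[0,0,0,0,0,0,0.85]]' 40; python3 -c "
from h import *
plan((463.4,-102.8,287),46.2)
snap('wrist','w11.png')"
```

```text
clock: 10.32
eef_pos: [464.3, -102.7, 289.8]
tcp_rot: [3.139, -0.002, 0.808]
contact_force: [-0.3, -1.1, -1.0]
opening: 0.271
pos [ 464.3 -102.7  289.8] yaw [ 1.799e+02 -1.000e-01  4.630e+01] F [-0.3 -1.1 -1. ] M [-0.08  0.1  -0.  ] op 0.271 t 10.32 q [-0.22  0.28  2.05  0.    0.81  0.54]
delta [-0.7 -0.6  2.8] rot [ 0.002 -0.002  0.002] rows>= 0.072717651336416 0.03228597295171506
```

View pics/w11.png

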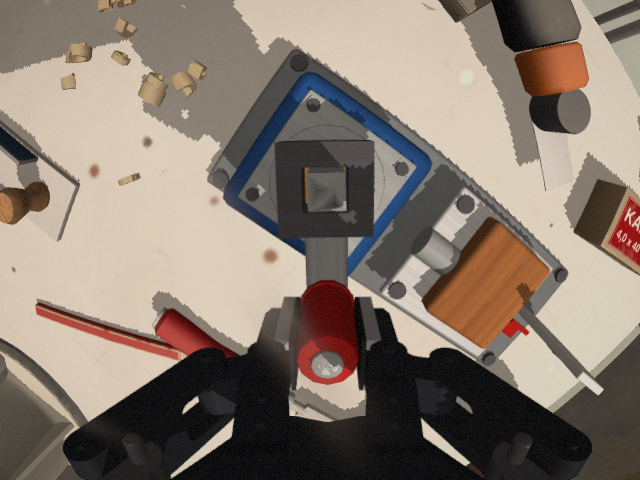

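```bash
cat >> h.py <<'E'
C=np.array([502.2,-62.8])
def wind(step=18,n=10,Rr=55,z=289.5,last=None):
    s=sense();p=s['eef_pos'];Rc=R.from_euler('xyz',s['tcp_rot'])
    d=p[:2]-C;th=np.degrees(np.arctan2(d[1],d[0]))
    print('t',round(s['clock'],2),'pos',p.round(1),'rpy',np.degrees(s['tcp_rot']).round(1),'F',s['contact_force'].round(1),'M',s['wrist_torque'].round(2),'op',round(s['opening'],3),'theta',th.round(1),'rad',np.linalg.norm(d).round(1))
    w=(Rc.inv()*R.from_euler('xyz',[np.pi,0,np.radians(46.3)])).as_rotvec()
    q=p.copy();out=[]
    for k in range(1,n+1):
        a=np.radians(th-step*k);t=np.array([*(C+Rr*np.array([np.cos(a),np.sin(a)])),z])
        e=Rc.inv().apply(t-q);q=t;out.append([round(float(x),1) for x in e])
    print('w',w.round(3));print(out)
E
python3 -c "
from h import *
wind(12,6)"
```

```text
t 10.37 pos [ 464.3 -102.7  289.8] rpy [ 1.799e+02 -1.000e-01  4.630e+01] F [ 0.7 -0.2 -2. ] M [-0.04  0.05 -0.02] op 0.266 theta -133.5 rad 55.0
w [ 0.002 -0.002  0.   ]
[[1.2, -11.4, 0.2], [3.5, -10.9, -0.0], [5.7, -10.0, -0.0], [7.7, -8.6, -0.0], [9.3, -6.8, 0.0], [10.5, -4.7, 0.0]]
```

```bash
python3 -m creep '[[0,0,0,1,-11,0,0.85],[0,0,0,3.5,-11,0,0.85],[0,0,0,5.5,-10,0,0.85],[0,0,0,7.5,-8.5,0,0.85]]' 40; python3 -c "
from h import *
wind(16,10)"
```

```text
clock: 10.7
eef_pos: [446.1, -61.8, 289.8]
tcp_rot: [3.136, -0.002, 0.806]
contact_force: [4.8, -3.6, -5.9]
opening: 0.272
t 10.7 pos [446.1 -61.8 289.8] rpy [ 1.797e+02 -1.000e-01  4.620e+01] F [ 4.8 -3.6 -5.9] M [-0.48 -0.76 -0.04] op 0.272 theta 179.0 rad 56.2
w [ 0.005 -0.002 -0.002]
[[13.4, -7.9, 0.3], [14.5, -4.9, -0.0], [15.3, -0.7, 0.0], [14.9, 3.5, 0.0], [13.4, 7.5, 0.1], [10.8, 10.9, 0.1], [7.4, 13.4, 0.1], [3.4, 14.9, 0.1], [-0.9, 15.3, 0.1], [-5.0, 14.5, 0.1]]
```

```bash
python3 -m creep '[[0,0,0,13,-8,0,0.85],[0,0,0,14.5,-5,0,0.85],[0,0,0,15,-0.5,0,0.85],[0,0,0,15,3.5,0,0.85],[0,0,0,13.5,7.5,0,0.85],[0,0,0,11,11,0,0.85]]' 40; python3 -c "
from h import *
wind(16,10)
snap('wrist','w12.png')"
```

```text
clock: 11.2
eef_pos: [507.5, -4.7, 289.2]
tcp_rot: [3.124, 0.005, 0.815]
contact_force: [-5.0, -19.2, -6.9]
opening: 0.273
t 11.2 pos [507.5  -4.7 289.2] rpy [179.    0.3  46.7] F [ -5.  -19.2  -6.9] M [-3.12  0.98 -0.02] op 0.273 theta 84.8 rad 58.3
w [0.017 0.005 0.007]
[[5.1, 15.3, -0.1], [3.7, 14.8, 0.2], [-0.5, 15.3, 0.3], [-4.7, 14.6, 0.3], [-8.5, 12.7, 0.3], [-11.7, 9.9, 0.2], [-14.0, 6.2, 0.2], [-15.2, 2.2, 0.1], [-15.2, -2.1, 0.0], [-14.0, -6.2, -0.0]]
```

View pics/w12.png

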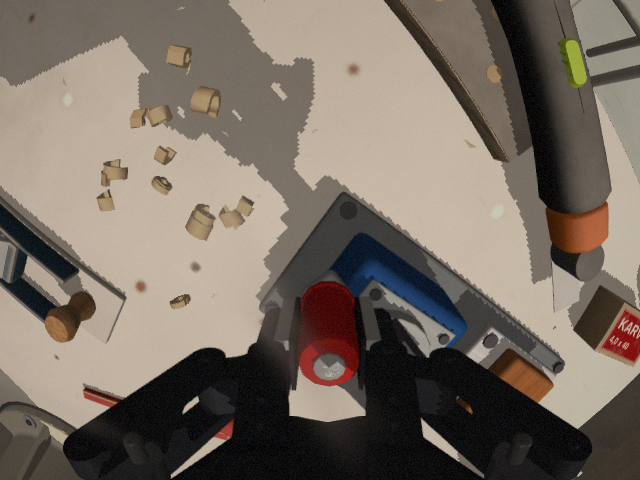

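```bash
sed -i 's/^C=.*/C=np.array([502.0,-63.4])/' h.py; python3 -c "
from h import *
wind(13,10,54)"
```

```text
t 11.25 pos [509.8  -5.1 289.3] rpy [178.9   0.2  46.7] F [ -2.5 -17.1  -7.7] M [-2.71  0.68 -0.02] op 0.268 theta 82.4 rad 58.9
w [0.019 0.004 0.007]
[[2.0, 13.5, 0.1], [3.4, 11.7, 0.2], [0.7, 12.2, 0.2], [-2.1, 12.0, 0.2], [-4.7, 11.3, 0.2], [-7.2, 9.9, 0.2], [-9.2, 8.0, 0.2], [-10.8, 5.8, 0.2], [-11.8, 3.2, 0.1], [-12.2, 0.5, 0.1]]
```

```bash
python3 -m creep '[[0.01,0.004,0.007,1,13,0,0.85],[0.008,0,0,2.5,12,0,0.85],[0,0,0,-0.5,12.5,0,0.85],[0,0,0,-3,12,0,0.85],[0,0,0,-5.5,11,0,0.85],[0,0,0,-7.5,9.5,0,0.85],[0,0,0,-9.5,7.5,0,0.85]]' 40; python3 -c "
from h import *
wind(13,10,54)"
```

```text
clock: 11.83
eef_pos: [554.6, -64.4, 290.5]
tcp_rot: [-3.14, -0.016, 0.808]
contact_force: [6.8, 4.3, -5.5]
opening: 0.268
t 11.83 pos [554.6 -64.4 290.5] rpy [-179.9   -0.9   46.3] F [ 6.8  4.3 -5.5] M [ 0.58 -1.36 -0.02] op 0.268 theta -1.1 rad 52.6
w [-0.001 -0.016 -0.   ]
[[-9.0, 8.2, 0.9], [-11.2, 4.8, -0.2], [-12.0, 2.2, -0.2], [-12.2, -0.6, -0.2], [-11.8, -3.3, -0.2], [-10.7, -5.9, -0.2], [-9.1, -8.2, -0.1], [-7.0, -10.0, -0.1], [-4.6, -11.3, -0.1], [-1.9, -12.1, -0.0]]
```

```bash
python3 -m creep '[[0,-0.015,0,-9,9,0.9,0.85],[0,0,0,-11,5,0,0.85],[0,0,0,-12,2,0,0.85],[0,0,0,-12,-1,0,0.85],[0,0,0,-12,-3.5,0,0.85],[0,0,0,-10.5,-6,0,0.85],[0,0,0,-9,-8.5,0,0.85],[0,0,0,-6.5,-10,0,0.85]]' 40; python3 -c "
from h import *
wind(13,10,54)"
```

```text
clock: 12.5
eef_pos: [486.6, -116.6, 289.8]
tcp_rot: [3.132, -0.009, 0.809]
contact_force: [3.0, 0.4, -3.2]
opening: 0.269
t 12.5 pos [ 486.6 -116.6  289.8] rpy [179.4  -0.5  46.4] F [ 3.   0.4 -3.2] M [ 0.1  -0.48 -0.05] op 0.269 theta -106.1 rad 55.4
w [ 0.01  -0.009  0.001]
[[-3.1, -12.1, 0.2], [-1.7, -12.1, -0.1], [1.1, -12.2, -0.1], [3.8, -11.6, -0.1], [6.3, -10.5, -0.0], [8.5, -8.8, -0.0], [10.2, -6.7, 0.0], [11.5, -4.2, 0.1], [12.1, -1.5, 0.1], [12.2, 1.3, 0.1]]
```

```bash
python3 -m creep '[[0.01,-0.009,0,-3,-12,0,0.85],[0,0,0,-1,-12,0,0.85],[0,0,0,1.5,-12,0,0.85],[0,0,0,4,-11.5,0,0.85],[0,0,0,6.5,-10.5,0,0.85],[0,0,0,9,-8.5,0,0.85],[0,0,0,10.5,-6.5,0,0.85],[0,0,0,11.5,-4,0,0.85]]' 40; python3 -c "
from h import *
wind(13,10,54)"
```

```text
clock: 13.17
eef_pos: [452.8, -32.4, 290.8]
tcp_rot: [3.129, -0.009, 0.804]
contact_force: [14.0, -11.3, -18.7]
opening: 0.267
t 13.17 pos [452.8 -32.4 290.8] rpy [179.3  -0.5  46.1] F [ 14.  -11.3 -18.7] M [-1.71 -1.87 -0.02] op 0.267 theta 147.8 rad 58.2
w [ 0.012 -0.009 -0.004]
[[13.0, 2.9, 1.5], [12.1, 1.6, 0.1], [11.4, 4.3, 0.2], [10.2, 6.8, 0.2], [8.4, 8.9, 0.2], [6.2, 10.6, 0.2], [3.6, 11.7, 0.2], [0.9, 12.2, 0.2], [-1.9, 12.1, 0.1], [-4.5, 11.4, 0.1]]
```

```bash
python3 -m creep '[[0.01,-0.009,0,12,3,1.8,0.85],[0,0,0,11,2.5,0,0.85],[0,0,0,10.5,5,0,0.85],[0,0,0,9,7,0,0.85],[0,0,0,7.5,9,0,0.85],[0,0,0,5,10.5,0,0.85],[0,0,0,2.5,11.5,0,0.85]]' 40; python3 -c "
from h import *
wind(13,10,54)"
```

```text
clock: 13.75
eef_pos: [521.1, -14.4, 290.1]
tcp_rot: [-3.121, 0.002, 0.801]
contact_force: [3.1, 20.1, 3.5]
opening: 0.27
t 13.75 pos [521.1 -14.4 290.1] rpy [-1.788e+02  1.000e-01  4.590e+01] F [ 3.1 20.1  3.5] M [ 3.66 -0.73 -0.08] op 0.27 theta 68.7 rad 52.6
w [-0.021  0.002 -0.007]
[[4.7, 11.2, 0.4], [0.7, 12.2, -0.3], [-2.1, 12.0, -0.2], [-4.7, 11.3, -0.2], [-7.1, 9.9, -0.2], [-9.2, 8.1, -0.1], [-10.8, 5.8, -0.1], [-11.8, 3.2, -0.0], [-12.2, 0.5, 0.0], [-12.0, -2.3, 0.1]]
```

```bash
python3 -m creep '[[-0.02,0,0,5.5,11.5,0.4,0.85],[0,0,0,1,12,0,0.85],[0,0,0,-2,12,0,0.85],[0,0,0,-4.5,11.5,0,0.85],[0,0,0,-7,10,0,0.85],[0,0,0,-9,8,0,0.85],[0,0,0,-11,6,0,0.85]]' 40; python3 -c "
from h import *
wind(13,10,54)
snap('wrist','w13.png');snap('side','s13.png')"
```

```text
clock: 14.33
eef_pos: [554.3, -84.3, 289.6]
tcp_rot: [-3.134, -0.0, 0.802]
contact_force: [-0.8, 2.7, -0.7]
opening: 0.264
t 14.33 pos [554.3 -84.3 289.6] rpy [-179.6   -0.    46. ] F [-0.8  2.7 -0.7] M [ 0.6   0.12 -0.07] op 0.264 theta -21.8 rad 56.4
w [-0.007 -0.    -0.006]
[[-12.7, 1.1, 0.1], [-12.2, 0.6, -0.0], [-12.0, -2.2, 0.0], [-11.2, -4.8, 0.0], [-9.9, -7.2, 0.1], [-8.0, -9.3, 0.1], [-5.7, -10.8, 0.1], [-3.1, -11.8, 0.1], [-0.4, -12.2, 0.1], [2.4, -12.0, 0.1]]
```

View pics/w13.png

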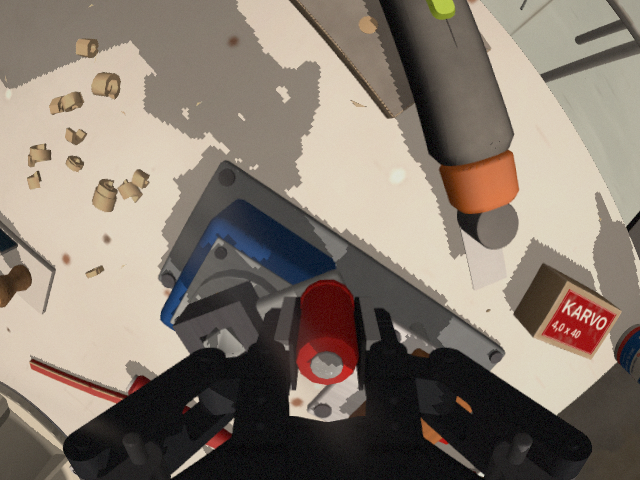

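View pics/s13.png

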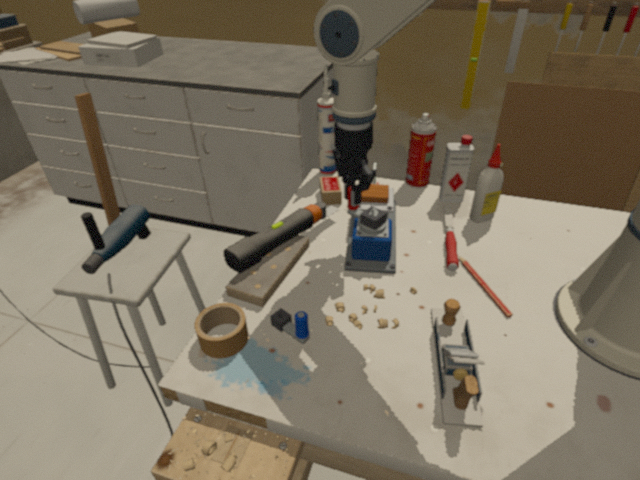

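```bash
python3 -m creep '[[0,0,0,-12.5,1,0,0.85],[0,0,0,-12,0.5,0,0.85],[0,0,0,-10,-2,0,0.85],[0,0,0,-3,-1.5,0,0.85],[0,0,0,0,0,0,0.85],[0,0,0,0,0,0,0.85]]' 40; python3 -c "
from h import *
wind(13,2,55)"
```

```text
clock: 14.93
eef_pos: [523.9, -114.2, 290.0]
tcp_rot: [-3.14, -0.001, 0.797]
contact_force: [2.3, 0.3, -5.2]
opening: 0.264
t 14.93 pos [ 523.9 -114.2  290. ] rpy [-1.799e+02 -1.000e-01  4.570e+01] F [ 2.3  0.3 -5.2] M [-0.2  -0.59  0.  ] op 0.264 theta -66.6 rad 55.3
w [-0.002 -0.001 -0.011]
[[-10.8, -6.3, 0.5], [-9.3, -8.3, 0.0]]
```

```bash
python3 -m creep '[[0,0,0,0,0,0,0.6],[0,0,0,0,0,0,0.6],[0,0,0,0,0,0,0.6],[0,0,0,0,0,-8,0.6],[0,0,0,0,0,-15,0.6],[0,0,0,0,0,-30,0.6],[0,0,0,0,0,-30,0.6],[0,0,0,0,0,-30,0.6],[0,0,0,0,0,0,0.6]]' 40; python3 -c "
from h import *
plan((524,-114,400),46)
snap('wrist','w14.png');snap('side','s14.png')"
```

```text
clock: 15.68
eef_pos: [523.6, -112.0, 408.7]
tcp_rot: [-3.131, 0.004, 0.8]
contact_force: [1.8, -0.2, 0.0]
opening: 0.402
pos [ 523.6 -112.   408.7] yaw [-179.4    0.2   45.9] F [ 1.8 -0.2  0. ] M [ 0.04 -0.15  0.01] op 0.402 t 15.68 q [-0.21  0.21  1.82  0.    1.12  0.56]
delta [-1.1  1.8  8.7] rot [-0.01   0.004 -0.002] rows>= 0.2231798601544471 0.09534877416446912
```

View pics/w14.png

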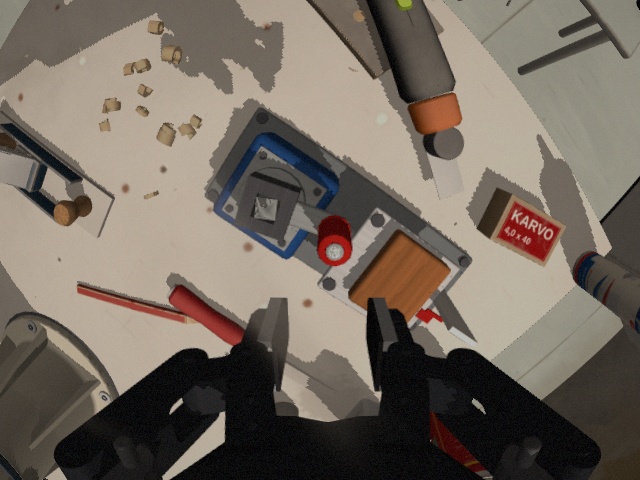

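View pics/s14.png

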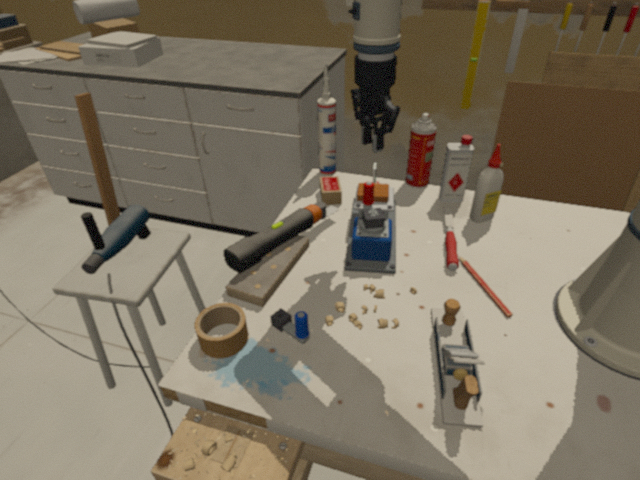

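```bash
python3 -c "
from h import *
a=np.load('pics/w14.png.npz')['color'][210:370,330:490]
b=np.load('pics/w10.png.npz')['color'][260:420,480:640]
cv2.imwrite('pics/z.png',np.hstack([cv2.resize(x,(400,400),interpolation=2) for x in(a,b)])[:,:,::-1])"
```

```text
(no output)
```

View pics/z.png

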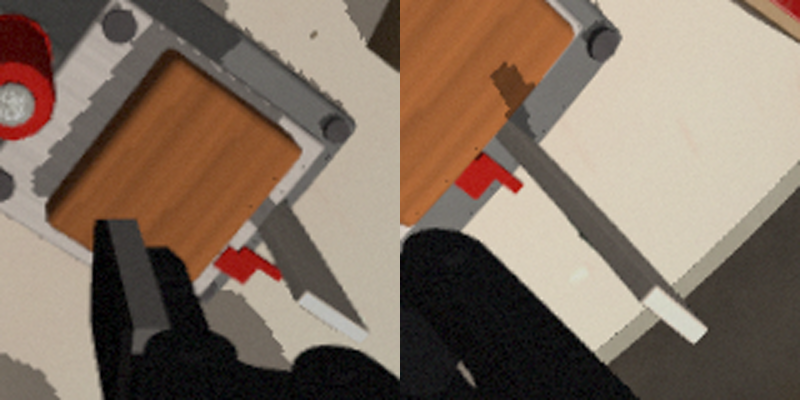

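```bash
python3 -m creep '[[0,0,-0.12,0,0,0,0.6],[0,0,-0.12,0,0,0,0.6],[0,0,-0.12,0,0,0,0.6],[0,0,-0.12,0,0,0,0.6],[0,0,-0.12,0,0,0,0.6],[0,0,-0.12,0,0,0,0.6],[0,0,-0.12,0,0,0,0.6],[0,0,-0.12,0,0,0,0.6],[0,0,-0.12,0,0,0,0.6],[0,0,-0.12,0,0,0,0.6]]'; python3 -c "
from h import *
plan((345,-205,400),148)"
```

```text
clock: 16.62
eef_pos: [517.7, -109.5, 392.4]
tcp_rot: [-3.113, -0.026, 2.044]
contact_force: [-0.5, 0.1, 0.2]
opening: 0.401
pos [ 517.7 -109.5  392.4] yaw [-178.4   -1.5  117.1] F [-0.5  0.1  0.2] M [-0.   -0.02 -0.06] op 0.401 t 16.62 q [-0.21  0.23  1.84  0.    1.11 -0.69]
delta [  -6.  -197.3   -2.2] rot [-0.021 -0.033 -0.538] rows>= 4.935673596062093 4.496280454310037
```

```bash
python3 -m creep '[[0,0,0,-1,-25,-2,0.6],[0,0,0,-1,-35,-2,0.6],[0,0,0,-1,-35,0,0.6],[0,0,0,-1,-35,0,0.6],[0,0,0,-1,-33,0,0.6],[0,-0.02,-0.12,0,-20,0,0.6],[0,-0.02,-0.12,0,0,0,0.6],[0,0,-0.12,0,0,0,0.6],[0,0,-0.12,0,0,0,0.6],[0,0,-0.06,0,0,0,0.6]]'; python3 -c "
from h import *
plan((345,-205,360),148)"
```

```text
clock: 17.45
eef_pos: [346.1, -198.5, 389.3]
tcp_rot: [-3.111, -0.024, 2.62]
contact_force: [-0.2, 0.4, -0.1]
opening: 0.4
pos [ 346.1 -198.5  389.3] yaw [-178.3   -1.4  150.1] F [-0.2  0.4 -0.1] M [-0.   -0.   -0.02] op 0.4 t 17.45 q [-0.51  0.02  2.09 -0.03  1.06 -1.54]
delta [-3.  -5.3 29.4] rot [-0.031 -0.023  0.037] rows>= 0.7498303413232185 0.4464173709050148
```

```bash
python3 -m creep '[[0,-0.12,0,0,0,6,0.6],[0,-0.12,0,0,0,6,0.6],[0,-0.12,0,0,0,6,0.6],[0,-0.12,0,0,0,6,0.6],[0,-0.12,0,0,0,0,0.6],[0,-0.1,0,0,0,0,0.6],[0,0,0,0,0,0,0.6]]'; python3 -c "
from h import *
plan((345,-205,360),148)
d=snap('wrist','w15.png')
print(d['T'].round(2))"
```

```text
clock: 18.03
eef_pos: [345.1, -198.2, 358.0]
tcp_rot: [-3.103, 0.69, 2.653]
contact_force: [-0.3, -1.0, -0.1]
opening: 0.397
pos [ 345.1 -198.2  358. ] yaw [-177.8   39.5  152. ] F [-0.3 -1.  -0.1] M [ 0.21  0.29 -0.01] op 0.397 t 18.03 q [-0.52 -0.07  2.37 -0.13  0.16 -1.46]
delta [-3.6 -6.1  0.7] rot [-0.013  0.69   0.054] rows>= 0.17748704321901573 5.771902736881056
[[ 4.9000e-01  4.8000e-01  7.3000e-01  3.0894e+02]
 [ 8.7000e-01 -2.4000e-01 -4.3000e-01 -1.8003e+02]
 [-3.0000e-02  8.4000e-01 -5.4000e-01  2.8448e+02]
 [ 0.0000e+00  0.0000e+00  0.0000e+00  1.0000e+00]]
```

View pics/w15.png

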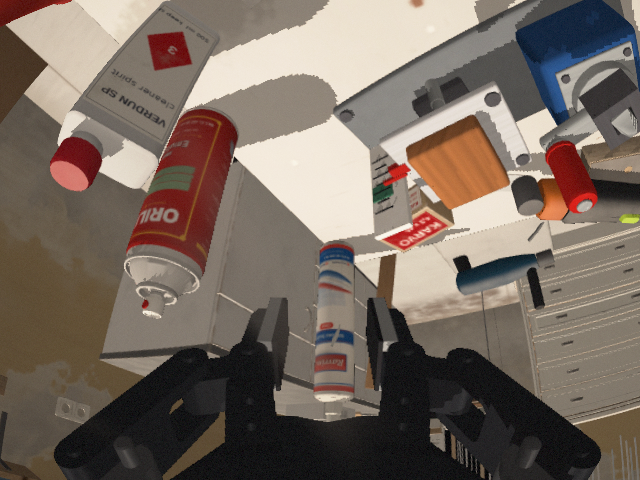

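The wrist view is upside down and shows the white scale at (385,195), with the green band and red pointer. I'll zoom in there.

```bash
python3 -c "
from h import *
a=np.load('pics/w15.png.npz')['color'][140:260,340:460]
a=cv2.rotate(cv2.resize(a,(600,600),interpolation=2),cv2.ROTATE_180)
cv2.imwrite('pics/z2.png',a[:,:,::-1])
b=np.load('pics/w15.png.npz')['color'][60:240,500:640]
cv2.imwrite('pics/z3.png',cv2.rotate(cv2.resize(b,None,fx=3.3,fy=3.3),cv2.ROTATE_180)[:,:,::-1])"
```

```text
(no output)
```

View pics/z2.png

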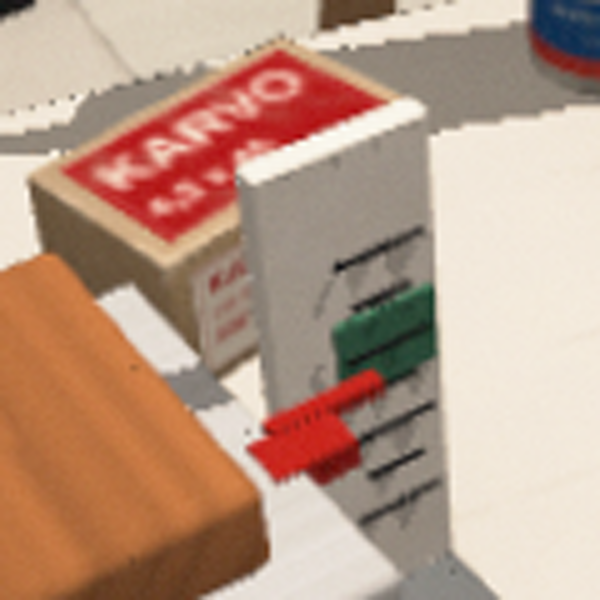

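View pics/z3.png

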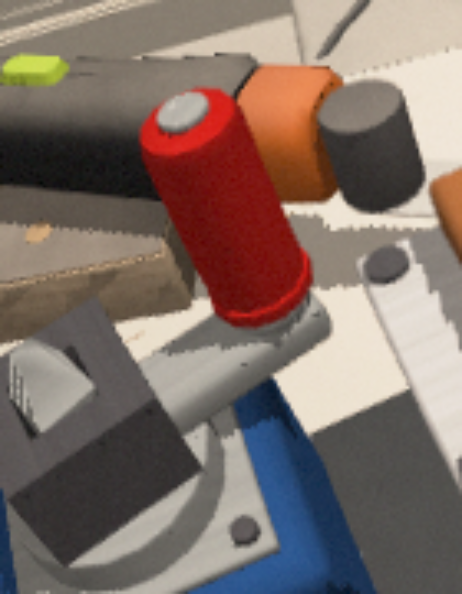

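```bash
cat > sc.py <<'E'
from h import *
A=np.load('pics/w14.png.npz');B=np.load('pics/w15.png.npz')
def ray(d,u,v):
    K,T=d['mtx'],d['T'];x=(u-K[0,2])/K[0,0];y=(v-K[1,2])/K[1,1];th=np.hypot(x,y);s=np.sin(th)/th
    w=T[:3,:3]@[x*s,y*s,np.cos(th)];return T[:3,3],w/np.linalg.norm(w)
a=lambda x,y:ray(A,330+x/2.5,210+y/2.5)
b=lambda x,y:ray(B,460-x/5,260-y/5)
def tri(*rs):
    M=[np.eye(3)-np.outer(w,w) for o,w in rs];P=np.linalg.solve(sum(M),sum(m@o for m,(o,w) in zip(M,rs)))
    return P.round(1),[np.linalg.norm(m@(P-o)).round(1) for m,(o,w) in zip(M,rs)]
print('tip',tri(a(278,275),b(383,375)))
print('board topL',tri(a(300,297),b(238,178)));print('board topR',tri(a(362,342),b(425,110)))
E
python3 sc.py
python3 -c "
from h import *
a=np.load('pics/w14.png.npz')['color'][290:350,410:485]
cv2.imwrite('pics/z4.png',cv2.resize(a,None,fx=10,fy=10,interpolation=2)[:,:,::-1])"
```

```text
tip (array([ 532.9, -257.8,   74. ]), [np.float64(0.9), np.float64(0.9)])
board topL (array([ 539.6, -239.9,  117.8]), [np.float64(0.5), np.float64(0.5)])
board topR (array([ 544.8, -273.8,  117.2]), [np.float64(0.3), np.float64(0.3)])
```

View pics/z4.png

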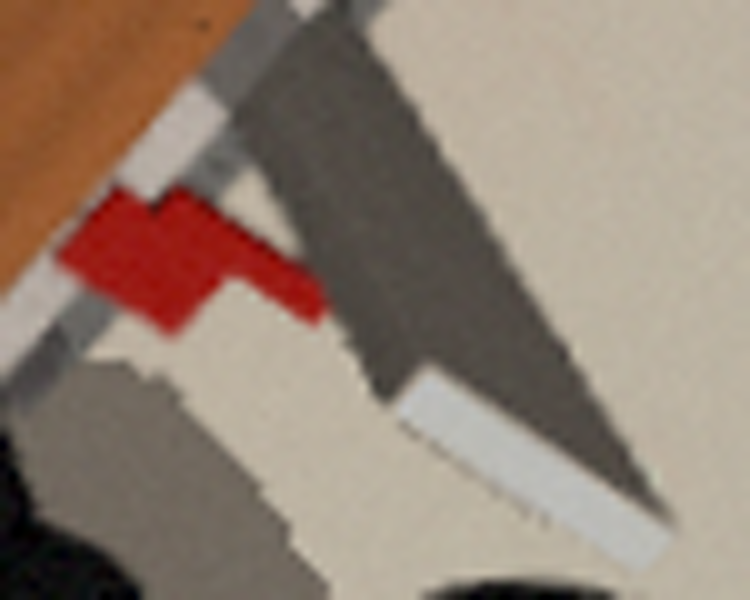

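```bash
cat >> sc.py <<'E'
z4=lambda x,y:ray(A,410+x/10,290+y/10)
print('--');L,e1=tri(z4(397,409),b(243,187));Rr,e2=tri(z4(640,571),b(428,123));print(L,e1,Rr,e2)
t=tri(z4(325,310),b(385,374));print('tip',t)
dirv=(Rr-L);dirv[2]=0;n=np.cross(dirv/np.linalg.norm(dirv),[0,0,1])
o0=(L+Rr)/2
def on(x,y):
    o,w=b(x,y);return o+w*(n@(o0-o))/(n@w)
print('standoff',n@(t[0]-o0))
for nm,p in(('60',(424,230)),('50',(408,290)),('gtop',(433,287)),('40',(433,343)),('gbot',(435,362)),('30?',(413,375)),('20',(434,405)),('10',(423,453)),('0',(438,482)),('60L',(335,268)),('20L',(360,440)),('0L',(362,522)),('tip',(385,374)),('gtopL',(335,325)),('gbotL',(340,380))): print(nm,on(*p).round(1))
E
python3 sc.py
python3 -c "
from h import *
a=np.load('pics/w15.png.npz')['color'][145:235,368:428]
cv2.imwrite('pics/z5.png',cv2.rotate(cv2.resize(a,None,fx=6.6,fy=6.6,interpolation=2),cv2.ROTATE_180)[:,:,::-1])"
```

```text
tip (array([ 532.9, -257.8,   74. ]), [np.float64(0.9), np.float64(0.9)])
board topL (array([ 539.6, -239.9,  117.8]), [np.float64(0.5), np.float64(0.5)])
board topR (array([ 544.8, -273.8,  117.2]), [np.float64(0.3), np.float64(0.3)])
--
[ 538.1 -240.7  117.5] [np.float64(1.3), np.float64(1.3)] [ 543.8 -274.2  115.5] [np.float64(0.8), np.float64(0.8)]
tip (array([ 533.1, -258.7,   74.3]), [np.float64(0.3), np.float64(0.3)])
standoff 7.948450596130335
60 [ 543.4 -271.7   93.9]
50 [ 542.7 -267.8   82.7]
gtop [ 543.6 -272.8   81. ]
40 [ 543.4 -272.1   68.5]
gbot [ 543.5 -272.3   63.9]
30? [ 542.7 -267.6   63.2]
20 [ 543.3 -271.5   53.8]
10 [ 542.8 -268.4   43.3]
0 [ 543.3 -271.2   34. ]
60L [ 540.4 -254.3   93.9]
20L [ 540.7 -255.8   53.8]
0L [ 540.4 -254.4   33.4]
tip [ 541.7 -262.    66.4]
gtopL [ 540.2 -253.2   82.1]
gbotL [ 540.2 -253.1   69.7]
```

View pics/z5.png

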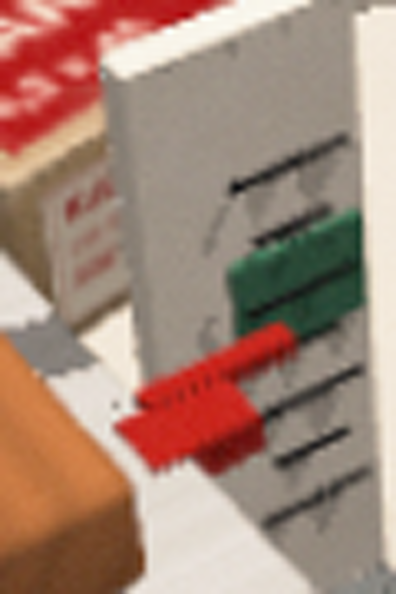

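```bash
python3 - <<'E'
from h import *
for f,(y0,y1,x0,x1) in(('w14',(160,280,230,370)),('w15',(60,240,500,640))):
    a=np.load(f'pics/{f}.png.npz')['color'][y0:y1,x0:x1]
    cv2.imwrite(f'pics/y_{f}.png',cv2.resize(np.clip(a*1.4,0,255).astype(np.uint8),None,fx=4 if f=='w14' else 3.3,fy=4 if f=='w14' else 3.3)[:,:,::-1])
E
```

```text
(no output)
```

View pics/y_w14.png

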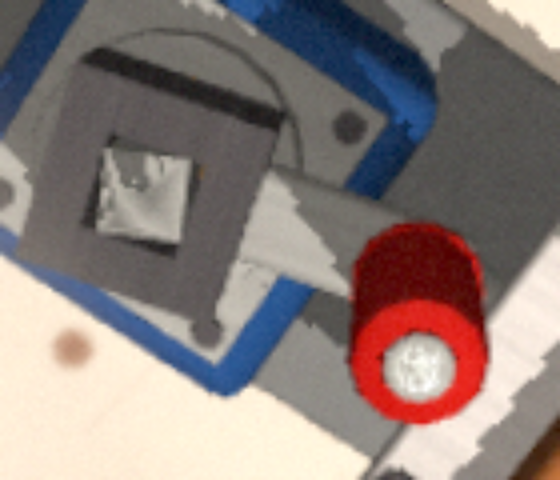

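View pics/y_w15.png

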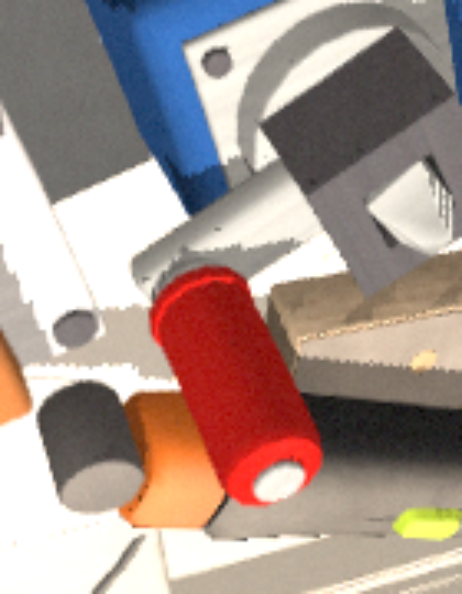

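```bash
cat >> sc.py <<'E'
print('==')
a2=lambda x,y:ray(A,230+x/4,160+y/4); b2=lambda x,y:ray(B,500+x/3.3,60+y/3.3)
print('grip',tri(a2(419,366),b2(280,483)))
print('c1',tri(a2(210,320),b2(312,192)));print('c2',tri(a2(280,127),b2(370,300)))
P=[fish(A,230+x/4,160+y/4,109)[:2] for x,y in((20,250),(210,320),(280,127),(75,62))]
print(np.mean(P,0),[np.linalg.norm(P[i]-P[i-1]).round(1) for i in range(4)])
E
python3 sc.py|sed -n '/==/,$p'
```

```text
==
grip (array([ 525.2, -114.1,  151. ]), [np.float64(0.3), np.float64(0.3)])
c1 (array([492.6, -90. , 108.7]), [np.float64(1.1), np.float64(1.1)])
c2 (array([529. , -73.4, 109.7]), [np.float64(0.7), np.float64(0.7)])
[502.46395867 -64.74865357] [np.float64(38.1), np.float64(39.0), np.float64(39.8), np.float64(40.0)]
```

```bash
python3 -c "
from h import *
s=sense();print(s['clock'],s['contact_force'],abs(s['qvel']).max());job.sign_off()"
```

```text
18.0833 [-0.66086174  0.94143534 -0.20163153] 0.11556136719959367
the job is handed in; nothing more can be done
```

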